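# Change the batch in the vacuum leak tester

### The job

Change the batch in the vacuum leak tester: throw the valve lever to the one-dot notch (vent), lift the clear bell off and stand it on the cork rest, lay the tested watch that was under it flat in the wooden tray, and lay every untested watch from the grey felt pad flat on the tester's plate, side by side inside the black gasket ring. Put the bell back centred, with its whole rim down on the gasket, then throw the lever to the three-dot notch (pump), leave it there for at least three seconds, and bring it back to the two-dot notch (hold). Leave the other things on the bench where they are.

Things in the scene. Friction and masses are not known exactly. Their poses are not given: they have to be found in the camera images.
- tester: vacuum leak tester, fixed: grey housing 240 x 232 mm with a round aluminium plate (226 mm across, top 60 mm above the bench) and on its -x side a console 72 mm deep with the lever. Origin: on the bench under the plate's centre; z up, x from the console to the rear. A vacuum gauge stands on the rear corner at x 118, y 85 mm, up to 140 mm above the bench
- plate (a point): centre of the plate's top face. Around it a flat black gasket ring, inner radius 86, outer radius 108 mm, flush with the plate; axes as the tester's
- lever (a joint): angle of the tester's valve lever, rad. A sprung detent draws it into the nearest of three notches and keeps it there: -0.5 = vent (one white dot on the console, leaning to the tester's +y), 0 = hold (two dots, upright), 0.5 = pump (three dots, leaning to -y). It parts at about -0.25 and 0.25 rad and gives way at 3 to 4 N at the knob
- lever_knob (a point): centre of the lever's black ball knob, 28 mm across, on a 10 mm stem. Pivot at x -155, y 0, z 45 mm of the tester's frame, axis along its x; at angle q the knob is at y = -115 sin q, z = 45 + 115 cos q mm. A notched quadrant plate stands 27 mm behind it (+x), up to 117 mm above the bench. Pinch the knob from above along the tester's y
- bell: clear round plastic bell, open at the bottom: outer diameter 200, wall 6, height 70, inside height 62 mm; 0.7 kg. On its top centre an aluminium knob. Origin: centre of its rim plane; z up. At the start it stands on the gasket over the tested watch
- bell_knob (a point): middle of the bell's knob: a round knob 30 mm across and 25 mm tall, centre 94.5 mm above the rim, on an 18 mm neck that leaves 12 mm free under it
- tested: the tested watch, under the bell at the start: a steel pocket watch, dial up, 0.12 kg: round case 52 mm across, 15.5 mm thick; crown and flat bow ring (22 mm wide, 6 to 9 mm above the underside) reach to 52 mm from the case's centre. Grip across the case, square to the bow. Origin: centre of its underside; z up, x to the bow
- watch1: untested, on the felt pad at the start (two or three of the three are there; an absent one is None): a steel pocket watch, dial up, 0.12 kg: round case 52 mm across, 15.5 mm thick; crown and flat bow ring (22 mm wide, 6 to 9 mm above the underside) reach to 52 mm from the case's centre. Grip across the case, square to the bow. Origin: centre of its underside; z up, x to the bow
- watch2: untested, on the felt pad at the start (two or three of the three are there; an absent one is None): a steel pocket watch, dial up, 0.12 kg: round case 52 mm across, 15.5 mm thick; crown and flat bow ring (22 mm wide, 6 to 9 mm above the underside) reach to 52 mm from the case's centre. Grip across the case, square to the bow. Origin: centre of its underside; z up, x to the bow
- watch3: untested, on the felt pad at the start (two or three of the three are there; an absent one is None): a steel pocket watch, dial up, 0.12 kg: round case 52 mm across, 15.5 mm thick; crown and flat bow ring (22 mm wide, 6 to 9 mm above the underside) reach to 52 mm from the case's centre. Grip across the case, square to the bow. Origin: centre of its underside; z up, x to the bow
- cork_rest: round cork rest for the bell, fixed, 224 mm across, 12 mm thick. Origin: centre of its underside. It and the felt pad may change sides
- felt_pad: grey felt pad, fixed, 210 x 210 mm, 4 mm thick, on which the untested watches lie. Origin: centre of its underside
- tray: shallow open wooden tray, fixed, for tested watches: outside 140 mm (its x) by 130 mm (its y), walls 6 mm thick and 16 mm high, inner floor 6 mm above the bench. Origin: centre of its underside
- driver_stand: bystander, fixed: round screwdriver stand 90 mm across, 92 mm tall; may change places with the tray. Origin: centre of its underside
- hammer: bystander: hammer 220 mm long, wooden handle
- loupe: bystander: black eye loupe, 40 mm across, 36 mm tall
- oil_jar: bystander: glass jar with a white cap, 42 mm across, 50 mm tall
- burnisher: bystander: brass-handled burnisher 145 mm long
- pegwood: bystander: wooden stick 150 x 12 x 10 mm
- truing_stand: bystander: steel truing stand 85 mm long, 48 mm tall

How it is judged (in metres and radians):
On the way, in this order (a step that is already met when the one before it is completed fails the run):
1. the lever is in the vent notch while the bell still stands on the gasket (value of joint lever below -0.42 rad and horizontal distance between bell and plate below 0.007 m and z of bell in the frame of plate between -0.004 and 0.004 m and angle between bell's own z axis and vertical below 0.04 rad), for 0.2 s.
2. the bell stands on the cork rest, let go (horizontal distance between bell and cork_rest below 0.03 m and z of bell in the frame of cork_rest between 0.007 and 0.017 m and angle between bell's own z axis and vertical below 0.06 rad and contact force between the fingers and bell below 0.2 N), for 0.2 s.
3. the tested watch lies in the tray and every untested watch lies flat on the plate, inside the gasket ring (x of tested in the frame of tray between -0.045 and 0.045 m and y of tested in the frame of tray between -0.04 and 0.04 m and z of tested in the frame of tray between 0 and 0.012 m and angle between each of tested, watch1, watch2, watch3's own z axis and vertical below 0.12 rad and horizontal distance between each of watch1, watch2, watch3 and plate below 0.068 m and z of watch1 in the frame of plate between -0.005 and 0.006 m and z of watch2 in the frame of plate between -0.005 and 0.006 m and z of watch3 in the frame of plate between -0.005 and 0.006 m), for 0.2 s.
4. the bell stands centred on the gasket over the untested watches, let go, the lever still at vent (all of step 1 and contact force between the fingers and bell below 0.2 N and horizontal distance between each of watch1, watch2, watch3 and plate below 0.08 m and z of watch1 in the frame of plate between -0.005 and 0.006 m and angle between each of watch1, watch2, watch3's own z axis and vertical below 0.12 rad and z of watch2 in the frame of plate between -0.005 and 0.006 m and z of watch3 in the frame of plate between -0.005 and 0.006 m), for 0.3 s.
5. the lever stays in the pump notch for three seconds, the bell on the gasket (value of joint lever above 0.42 rad and horizontal distance between bell and plate below 0.007 m and z of bell in the frame of plate between -0.004 and 0.004 m and angle between bell's own z axis and vertical below 0.04 rad), for 2.8 s.
At the end, for the whole second after the job is handed in: lever in the hold notch (0 rad, within 0.08) and still; bell upright at rest on the plate, within 7 mm of its centre, rim down on the gasket; every untested watch flat on the plate under the bell; the tested watch flat in the tray (value of joint lever between -0.08 and 0.08 rad and velocity of joint lever below 0.05 rad/s and horizontal distance between bell and plate below 0.007 m and z of bell in the frame of plate between -0.004 and 0.004 m and angle between bell's own z axis and vertical below 0.04 rad and linear speed of bell below 0.02 m/s and x of tested in the frame of tray between -0.045 and 0.045 m and y of tested in the frame of tray between -0.04 and 0.04 m and z of tested in the frame of tray between 0 and 0.012 m and angle between each of tested, watch1, watch2, watch3's own z axis and vertical below 0.12 rad and horizontal distance between each of watch1, watch2, watch3 and plate below 0.08 m and z of watch1 in the frame of plate between -0.005 and 0.006 m and z of watch2 in the frame of plate between -0.005 and 0.006 m and z of watch3 in the frame of plate between -0.005 and 0.006 m); the robot touches nothing.
It fails at once if a bystander is moved more than 50 mm (distance of any of hammer, loupe, oil_jar, burnisher, pegwood, truing_stand from where it was at the start of the episode above 0.05 m).
It fails at once if the bell is tipped over (angle between bell's own z axis and vertical above 0.7 rad).
Of watch1, watch2, watch3 only 2 to 3 are there at a start; the rules pass over those that are not, and their reading is None.
At some moment in a run one of tested, watch1, watch2, watch3 may be knocked a few centimetres aside while the robot is not near it.
It also fails if it takes over 210 s, if anything falls off the work surface, if the arm or the gripper's body presses on something with over 40 N, if the wrist force passes 120 N, or if a joint passes its speed limit or range.

### The arm

A 7-joint arm with a two-finger parallel gripper is mounted at the origin on the work surface. World frame = base frame: x ahead of the robot, y to its left, z up, the work surface at z = 0. Lengths are in mm, angles in rad, forces in N, time in s.
With the tool pointing down it reaches from about 400 to 875 mm from the base axis. Payload 4.4 kg.
Tool frame: the origin (TCP) lies at the very end of the fingers, on their centre line; the grasp point (between the pads) lies 19 mm behind it; z points along the fingers, y is the line along which they close (so a half turn about z gives the same grasp; the last joint's range is limited). The gripper opens to 85 mm and grips with 20 to 120 N. Pads are 22 mm wide; open, the fingers measure 114 mm over their backs; the gripper's body (76 mm by 85 mm) begins 54 mm behind the grasp point. The pads swing forward as they close: fully open they stand 13 mm farther back than shut.
Start: joints at [1.266, 0.628, 0.038, 1.517, -0.027, 0.996, -0.02], TCP at [153.777, -631.562, 205.613] pointing down, gripper open.
Joint ranges: [-3.06, 3.06], [-0.37, 2.12], [-1.25, 1.32], [0.18, 2.47], [-1.1, 4.24], [0.23, 1.98], [-2.94, 2.94]. Speed limits (rad/s): [2.57, 2.57, 3.14, 3.14, 3.14, 3.14, 3.14].

### API

Orientations are given as [roll, pitch, yaw] about the fixed x, y, z axes, in that order (R = Rz(yaw) Ry(pitch) Rx(roll)).
In Python, from cell import status, get_image, ctrl, models gives the robot as it stands.
- The arm moves only by the shell command python3 -m handwheel 'ROWS' [OPENING]. ROWS is JSON, a list of rows, each an object with "delta_pos": the shift along the world's x, y, z in cm, a list of three; "yaw": the turn about the world's z in rad. A call has 1 to 10 rows; each row shifts and turns the commanded pose from where the row before left it; what a row does not reach is not made up. A row lasts 1/12 s, in which the tool goes at most 41.7 mm and 7.16 degrees, less where a joint would pass 70% of its speed; a pose out of reach is approached as far as the arm can. A call is refused whole if a number of a shift passes 4.17 or a number of a turn 0.125, either way. A call with a gripper value outside its range is refused whole. OPENING is the opening, from -1 (shut) to 1 (fully open), set as the call begins (- or left out, the last holds). The fingers move at their own pace and stop on an object; the grip force is fixed at half the most. Time passes only in rows, so rows that do not move let the fingers close. It gives the time, the measured TCP pose, the force, the opening and the grip force at its end, in the units of the state.
- status.read_state(): the state, without advancing time (a new reading comes with each control period).
- get_image(name): name is "scene" or "top"; returns a dict with "color" (480x640x3 uint8, red, green, blue), "z_map" (480x640 float32, mm along the optical axis (not along the pixel's ray), 0 where there is no reading), "fx", "fy", "cx", "cy" (pixels), "position" and "rotation" of the camera in the world. Camera axes: x right, y up, looking along -z (the intrinsics and any distortion apply to the point x, -y, -z); pixel columns grow to the right and rows downward; lengths in mm; the calibration is good to about 2 mm. A picture is of the moment at which its call begins.
- ctrl.finish_job(): hands the job in; it is judged then, once.
Trained networks look in a picture, given as the dict that the camera call returned (one of the last four; its "shot" number tells which), for a name from the list of things; names that differ only in an ending like _2 or _b are one class to them, and where a whole thing is asked for, a point or a joint stands for the part that bears it (a point fixed in the world has none). Each returns a list of dicts, best first, with "score" (0 to 1); they miss things now and then, are a little off and sometimes report something else, mostly with a low value. They report only what shows in the picture. A call takes as long as a camera call.
- models.boxes_of(picture, name): "rect" ([left, top, right, bottom] in pixels, round what is visible of it).
The state is a dict: "clock": time; "qpos": joint angles; "qd": joint speeds; "tau": joint torques, N m; "eef_pos": TCP position; "tool_rot": TCP orientation; "force": force on the tool from outside, world axes, zero at the start; "torque": the same for the moment, N m; "width": finger opening in mm; "gripper_force": force on a finger pad.
Only numpy, scipy, OpenCV 4.12 (cv2) and the standard library are available. Lean on these libraries where they do the work, as an engineer would, in place of code of your own. Each camera call takes 0.05 s, during which the arm holds its last target. There are 200 camera calls.

## Working session

There is one attempt and no reset: what is moved stays moved. The work goes in short steps, Python scripts to look and compute and a shell command to move; the robot and the scene stay as the last step left them, time stands still between calls to the robot, and variables do not carry over. Pictures are saved under pics/ and viewed, at most 14 in all, crops included, and the job is handed in when it is done.

```bash
mkdir -p pics; ls; cat > h.py <<'E'
import numpy as np, cv2
from cell import status, get_image, ctrl, models
def world(p,u,v,z=None):
    """pixel -> world; on plane z if given else with depth"""
    R=np.array(p["rotation"]);t=np.array(p["position"])
    d=np.array([(u-p["cx"])/p["fx"],-(v-p["cy"])/p["fy"],-1.0])
    if z is None: return t+R@d*p["z_map"][int(round(v)),int(round(u))]
    r=R@d; return t+r*(z-t[2])/r[2]
def pix(p,X):
    R=np.array(p["rotation"]);c=R.T@(np.array(X,float)-np.array(p["position"]))
    return p["cx"]+p["fx"]*c[0]/-c[2], p["cy"]-p["fy"]*c[1]/-c[2]
def save(p,n): cv2.imwrite(f"pics/{n}.png",cv2.cvtColor(p["color"],cv2.COLOR_RGB2BGR))
E
python3 - <<'E'
from h import *
for n in ("scene","top"):
    p=get_image(n); save(p,n+"0"); print(n,{k:p[k] for k in p if k not in("color","z_map")})
    for o in "tester lever_knob bell bell_knob tested watch1 cork_rest felt_pad tray driver_stand hammer loupe".split():
        for b in models.boxes_of(p,o)[:4]:
            r=b["rect"]; u,v=(r[0]+r[2])/2,(r[1]+r[3])/2
            print(o,round(b["score"],2),np.round(r),np.round(world(p,u,v)))
print(status.read_state())
E
```

```text
pics
scene {'fx': 592.2848462223513, 'fy': 592.2848462223513, 'cx': 316.40481471573776, 'cy': 252.7671526201943, 'position': array([1289.04847215, -100.16750728, 1430.21737922]), 'rotation': array([0.52768404, 0.013202  , 1.40707634]), 'shot': 1}
tester 0.93 [264. 218. 373. 477.] [ -836. -2225.  -695.]
tester 0.67 [424. 205. 449. 229.] [ -907. -2296.  -766.]
lever_knob 0.62 [298. 218. 309. 248.] [ -907. -2296.  -765.]
bell 0.8 [272. 244. 359. 327.] [ -758. -2148.  -617.]
bell_knob 0.96 [277. 246. 358. 327.] [ -762. -2151.  -620.]
watch1 0.64 [423. 207. 446. 225.] [ -909. -2298.  -767.]
watch1 0.54 [391. 211. 412. 232.] [ -955. -2344.  -814.]
cork_rest 0.93 [156. 230. 240. 303.] [-1169. -2558. -1028.]
cork_rest 0.38 [262. 218. 375. 479.] [ -836. -2225.  -695.]
felt_pad 0.74 [465. 285. 499. 327.] [ -667. -2056.  -526.]
felt_pad 0.58 [381. 198. 465. 271.] [ -910. -2300.  -769.]
tray 0.65 [200. 301. 261. 361.] [ -987. -2376.  -846.]
tray 0.56 [397. 278. 436. 320.] [ -664. -2053.  -523.]
driver_stand 0.74 [399. 278. 438. 320.] [ -663. -2052.  -522.]
hammer 0.7 [101. 252. 136. 324.] [-1253
[... 1211 characters left out ...]
 'qpos': array([ 1.26620642,  0.62842479,  0.03849249,  1.51738518, -0.02698939,
        0.99628704, -0.01999036]), 'qd': array([ 9.38677673e-04,  2.63935181e-03, -6.55233152e-04, -8.43022412e-05,
        4.57685754e-04,  1.45528653e-03, -2.24847030e-03]), 'tau': array([-8.40853209e-04, -5.63284242e+01,  1.22544184e+00, -1.93782252e+01,
        1.09438790e-02,  1.76066220e-03,  9.20574337e-06]), 'eef_pos': array([ 153.77700562, -631.57268883,  205.6019626 ]), 'tool_rot': array([ 3.14157954e+00, -3.11810679e-05,  2.38786727e-01]), 'force': array([-0.72702302,  0.2177329 , -0.05839278]), 'torque': array([-0.02074007, -0.04074773, -0.00486871]), 'gripper_force': 0.0, 'width': 85.40302500251418}
```

```bash
sed -i 's/^import numpy.*/import numpy as np, cv2\nfrom scipy.spatial.transform import Rotation as Ro/; s/R=np.array(p\["rotation"\])/R=Ro.from_euler("xyz",p["rotation"]).as_matrix()/' h.py
python3 - <<'E'
from h import *
for n in ("scene","top"):
    p=get_image(n); s=cv2.resize(p["color"],(800,600),interpolation=cv2.INTER_CUBIC) ; cv2.imwrite(f"pics/{n}1.png",s[:,:,::-1])
    for o in "tester lever_knob bell bell_knob tested watch1 cork_rest felt_pad tray driver_stand".split():
        for b in models.boxes_of(p,o)[:4]:
            r=b["rect"]; u,v=(r[0]+r[2])/2,(r[1]+r[3])/2
            print(o,round(b["score"],2),np.round(r),np.round(world(p,u,v)))
E
```

```text
lever_knob 0.74 [346. 198. 359. 217.] [367. 137.  53.]
lever_knob 0.55 [384. 199. 466. 270.] [464. 326.  12.]
lever_knob 0.43 [299. 220. 308. 247.] [471. -18. 124.]
bell 0.9 [275. 244. 358. 328.] [634.  -9. 137.]
bell 0.68 [268. 214. 374. 480.] [740. -17.  -1.]
bell_knob 0.68 [297. 218. 306. 242.] [384. -14.   6.]
bell_knob 0.59 [275. 246. 358. 326.] [635.  -9. 136.]
tested 0.45 [199. 298. 258. 360.] [ 656. -245.   11.]
watch1 0.76 [426. 205. 446. 226.] [409. 373.  15.]
watch1 0.66 [298. 220. 308. 248.] [467. -17. 113.]
watch1 0.49 [393. 212. 412. 232.] [416. 273.  18.]
watch1 0.33 [101. 252. 138. 324.] [ 483. -528.    2.]
cork_rest 0.77 [158. 231. 239. 303.] [ 461. -310.   13.]
felt_pad 0.55 [382. 198. 466. 269.] [456. 327.   3.]
tray 0.7 [201. 300. 259. 357.] [ 654. -241.    5.]
driver_stand 0.84 [402. 280. 438. 321.] [666. 258.  24.]
driver_stand 0.68 [264. 220. 372. 479.] [745. -26.  -2.]
tester 0.81 [284.  65. 377. 276.] [678.  -8. 128.]
tester 0.34 [265. 297. 279. 312.] [346. 133.  47.]
lever_knob 0.61 [323. 252. 340. 269.] [456. -16. 176.]
bell 0.71 [289. 158. 374. 240.] [602. -11. 167.]
bell_knob 0.94 [288. 157. 371. 240.] [603.  -7. 171.]
watch1 0.92 [213. 263. 230. 290.] [414. 271.  21.]
watch1 0.71 [174. 265. 195. 294.] [404. 367.  17.]
cork_rest 0.92 [403. 231. 488. 312.] [ 442. -316.   13.]
felt_pad 0.63 [161. 221. 245. 299.] [456. 324.   3.]
tray 0.93 [392. 166. 446. 222.] [ 648. -248.    5.]
tray 0.53 [285.  63. 378. 279.] [677. -10. 129.]
driver_stand 0.56 [216. 168. 249. 203.] [652. 248.  37.]
driver_stand 0.29 [398. 227. 489. 312.] [ 447. -312.   12.]
```

View pics/scene1.png

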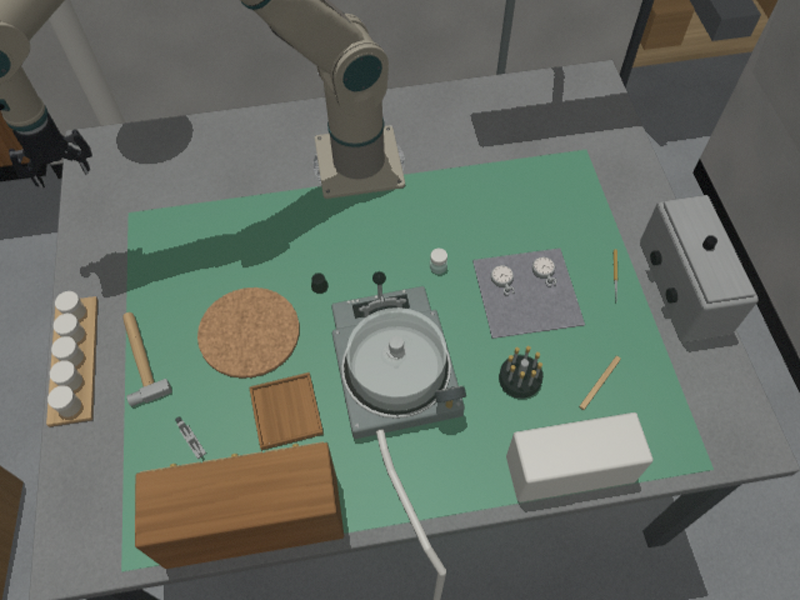

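View pics/top1.png

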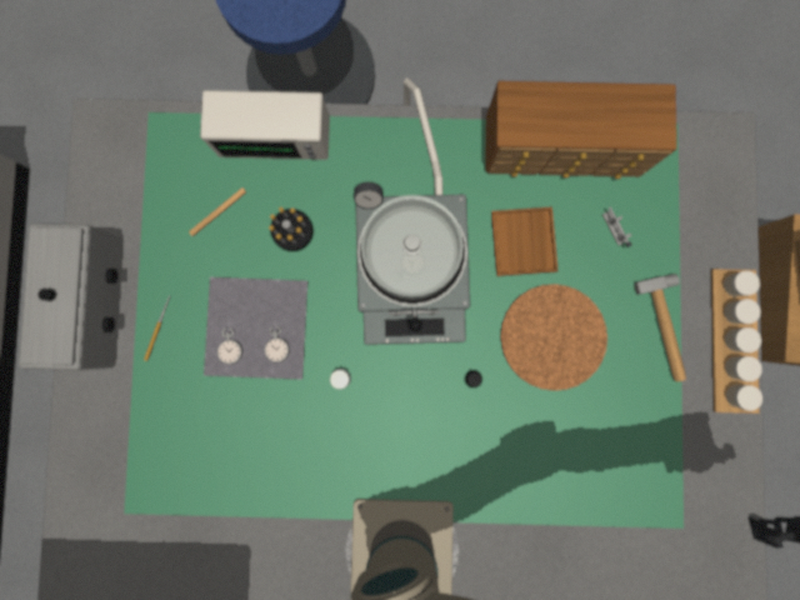

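```bash
cat >> h.py <<'E'
def cloud(p):
    v,u=np.mgrid[0:480,0:640]; z=p["z_map"].astype(float)
    d=np.stack([(u-p["cx"])/p["fx"],-(v-p["cy"])/p["fy"],-np.ones_like(z)],-1)*z[...,None]
    W=d@Ro.from_euler("xyz",p["rotation"]).as_matrix().T+np.array(p["position"]); W[z==0]=np.nan; return W
def sel(W,x,y,z):
    return (W[...,0]>x[0])&(W[...,0]<x[1])&(W[...,1]>y[0])&(W[...,1]<y[1])&(W[...,2]>z[0])&(W[...,2]<z[1])
def blob(W,x,y,z):
    q=W[sel(W,x,y,z)]
    if len(q)<3: return len(q)
    return len(q),"med",np.round(np.median(q,0),1),"lo",np.round(np.percentile(q,3,0),1),"hi",np.round(np.percentile(q,97,0),1)
E
python3 - <<'E'
from h import *
for n in ("scene","top"):
    p=get_image(n); W=cloud(p); print(n)
    print("bellknob",blob(W,(560,640),(-50,40),(152,175)))
    print("bellall",blob(W,(480,720),(-120,110),(120,138)))
    print("leverknob",blob(W,(400,480),(-60,40),(145,185)))
    print("console",blob(W,(380,500),(-200,150),(35,100)))
    print("plate/housing",blob(W,(440,800),(-200,150),(50,66)))
    print("w1",blob(W,(370,450),(330,420),(14,26)))
    print("w2",blob(W,(370,450),(235,310),(14,26)))
    print("w1bow",blob(W,(435,470),(330,420),(8,16)))
    print("cork",blob(W,(320,580),(-440,-180),(9,15)))
    print("tray floor",blob(W,(580,730),(-330,-165),(3,9)))
    print("tray rim",blob(W,(560,750),(-340,-160),(13,19)))
    print("pad",blob(W,(320,590),(200,450),(2.5,6)), "bench",blob(W,(480,560),(-500,-480),(-20,20)))
    m=sel(W,(440,740),(-160,140),(50,68)).astype(np.uint8)
    q=W[m>0][:,:2].astype(np.float32); print("rect",cv2.minAreaRect(q))
    q=W[sel(W,(560,750),(-340,-160),(3,19))][:,:2].astype(np.float32); print("trayrect",cv2.minAreaRect(q))
E
```

```text
scene
bellknob (133, 'med', array([619.5,  -6.1, 166.4]), 'lo', array([604. , -18.7, 155.2]), 'hi', array([630.7,   7.1, 172. ]))
bellall (4468, 'med', array([624.7,  -6.1, 130.2]), 'lo', array([531. , -92. , 124.1]), 'hi', array([708.8,  81.7, 135.5]))
leverknob (92, 'med', array([465.7, -15.8, 168.5]), 'lo', array([452.3, -27.2, 157.3]), 'hi', array([474.5,  -2.9, 176.2]))
console (1179, 'med', array([462.3, -28.2,  48.8]), 'lo', array([ 429.1, -115.1,   42.6]), 'hi', array([495.6,  86.4,  94.6]))
plate/housing (2279, 'med', array([683.2, -61. ,  55.3]), 'lo', array([ 452. , -120. ,   50.3]), 'hi', array([734.6, 104.7,  64.5]))
w1 (228, 'med', array([404.5, 372. ,  19.3]), 'lo', array([379.3, 347.9,  14.4]), 'hi', array([440.7, 391.9,  25.3]))
w2 (232, 'med', array([410.8, 273. ,  19.8]), 'lo', array([383.3, 249.1,  14.4]), 'hi', array([442.7, 293.3,  24.6]))
w1bow (55, 'med', array([447.9, 379. ,  10. ]), 'lo', array([435.7, 337.6,   8.1]), 'hi', array([467.9, 417. ,  15.6]))
cork (2905, 'med', array([ 452.4, -308.3,   12. ]), 'lo', array([ 352.1, -404.9,    9.2]), 'hi', array([ 5
[... 1920 characters left out ...]
2.4, -246.8,    5.9]), 'lo', array([ 588. , -321.3,    3.2]), 'hi', array([ 717.9, -175.7,    8.8]))
tray rim (333, 'med', array([ 646.5, -247.8,   15.9]), 'lo', array([ 577.2, -313.8,   13.1]), 'hi', array([ 719.6, -180.3,   18.8]))
pad (3455, 'med', array([461.9, 324.4,   4.1]), 'lo', array([330.9, 212.9,   2.6]), 'hi', array([577.4, 439.8,   5.9])) bench (211, 'med', array([ 516.6, -488.1,    1.2]), 'lo', array([ 482. , -499.4,   -3.6]), 'hi', array([ 555.1, -480.4,   13.5]))
rect ((584.6943359375, -9.110618591308594), (294.9183349609375, 231.04873657226562), 2.8458778858184814)
trayrect ((655.0247802734375, -249.84457397460938), (179.62185668945312, 189.90139770507812), 89.9830322265625)
```

```bash
python3 -m handwheel '[{"delta_pos":[1.85,3.6,0.3],"yaw":-0.02},{"delta_pos":[1.85,3.6,0.3],"yaw":-0.02},{"delta_pos":[1.85,3.6,0.3],"yaw":-0.02},{"delta_pos":[1.85,3.6,0.3],"yaw":-0.02},{"delta_pos":[1.85,3.6,0.3],"yaw":-0.02},{"delta_pos":[1.85,3.6,0],"yaw":-0.02},{"delta_pos":[1.85,3.6,0],"yaw":-0.02},{"delta_pos":[1.85,3.6,0],"yaw":-0.02},{"delta_pos":[1.85,3.6,0],"yaw":-0.02},{"delta_pos":[1.85,3.6,0],"yaw":0}]' 0.6
```

```text
clock: 3.33
eef_pos: [339.4, -269.9, 221.0]
tool_rot: [3.141, -0.001, 0.058]
force: [1.5, -0.2, -0.8]
width: 68.5
gripper_force: 0.0
```

```bash
python3 -m handwheel '[{"delta_pos":[1.72,3.63,0]},{"delta_pos":[1.72,3.63,0]},{"delta_pos":[1.72,3.63,0]},{"delta_pos":[1.72,3.63,0]},{"delta_pos":[1.72,3.63,0]},{"delta_pos":[1.72,3.63,0]},{"delta_pos":[1.72,3.63,0]},{"delta_pos":[0,0,-2]},{"delta_pos":[0,0,-2]},{"delta_pos":[0,0,0]}]' 0.6; python3 - <<'E'
from h import *
p=get_image("top"); W=cloud(p)
c=p["color"][200:300,270:390]; cv2.imwrite("pics/lev.png",cv2.resize(c,(720,600),interpolation=cv2.INTER_CUBIC)[:,:,::-1])
print(status.read_state()["eef_pos"])
E
```

```text
[ 343.69362356 -261.35463733  220.79346759]schema error: expected keys delta_pos, yaw
```

```bash
python3 -m handwheel '[{"delta_pos":[0,0,-2]},{"delta_pos":[0,0,-1.8]},{"delta_pos":[0,0,0]},{"delta_pos":[0,0,0]}]' 0.6
```

```text
schema error: expected keys delta_pos, yaw
```

```bash
python3 -m handwheel '[{"delta_pos":[1.66,3.5,0],"yaw":0},{"delta_pos":[1.66,3.5,0],"yaw":0},{"delta_pos":[1.66,3.5,0],"yaw":0},{"delta_pos":[1.66,3.5,0],"yaw":0},{"delta_pos":[1.66,3.5,0],"yaw":0},{"delta_pos":[1.66,3.5,0],"yaw":0},{"delta_pos":[1.66,3.5,0],"yaw":0},{"delta_pos":[0,0,-2],"yaw":0},{"delta_pos":[0,0,0],"yaw":0},{"delta_pos":[0,0,0],"yaw":0}]' 0.6; python3 - <<'E'
from h import *
print(status.read_state()["eef_pos"])
E
```

```text
clock: 4.22
eef_pos: [454.1, -26.8, 200.2]
tool_rot: [3.141, 0.002, 0.059]
force: [-0.2, 0.0, 0.3]
width: 68.2
gripper_force: 0.0
[454.13486811 -26.77213823 200.20875856]
```

```bash
python3 -m handwheel '[{"delta_pos":[0.5,1.1,0],"yaw":0},{"delta_pos":[0,0,-1.5],"yaw":0},{"delta_pos":[0,0,-1.5],"yaw":0},{"delta_pos":[0,0,-1.5],"yaw":0},{"delta_pos":[0,0,-1.3],"yaw":0},{"delta_pos":[0,0,0],"yaw":0},{"delta_pos":[0,0,0],"yaw":0}]' 0.6;python3 -m handwheel '[{"delta_pos":[0,0,0],"yaw":0},{"delta_pos":[0,0,0],"yaw":0},{"delta_pos":[0,0,0],"yaw":0},{"delta_pos":[0,0,0],"yaw":0},{"delta_pos":[0,0,0],"yaw":0}]' -0.15
```

```text
clock: 4.8
eef_pos: [459.7, -17.0, 143.0]
tool_rot: [3.141, 0.001, 0.056]
force: [0.4, 0.8, 0.6]
width: 68.1
gripper_force: 0.0
clock: 5.22
eef_pos: [460.2, -15.6, 143.0]
tool_rot: [3.142, -0.001, 0.059]
force: [0.2, -0.3, 0.1]
width: 36.3
gripper_force: 0.0
```

```bash
python3 -m handwheel '[{"delta_pos":[-0.05,1,-0.05],"yaw":0},{"delta_pos":[-0.05,1,-0.1],"yaw":0},{"delta_pos":[-0.05,1,-0.2],"yaw":0},{"delta_pos":[-0.05,1,-0.3],"yaw":0},{"delta_pos":[-0.05,1,-0.3],"yaw":0},{"delta_pos":[-0.05,0.7,-0.3],"yaw":0},{"delta_pos":[0,0,0],"yaw":0},{"delta_pos":[0,0,0],"yaw":0},{"delta_pos":[0,0,0],"yaw":0}]' ;python3 -m handwheel '[{"delta_pos":[0.02,-0.3,0],"yaw":0},{"delta_pos":[0,0,2],"yaw":0},{"delta_pos":[0,0,2],"yaw":0},{"delta_pos":[0,0,3],"yaw":0},{"delta_pos":[0,0,2],"yaw":0},{"delta_pos":[1.5,-3,0],"yaw":0},{"delta_pos":[1.5,-3,0],"yaw":0},{"delta_pos":[0,0,0],"yaw":0}]' 1
python3 - <<'E'
from h import *
for n in ("scene","top"):
    p=get_image(n); W=cloud(p)
    print("leverknob",blob(W,(400,480),(0,80),(135,175)));  print("bellall",blob(W,(480,720),(-120,110),(124,138)))
    print("bellknob",blob(W,(560,640),(-50,40),(152,175)))
E
```

```text
clock: 5.97
eef_pos: [456.8, 41.2, 129.9]
tool_rot: [3.141, 0.0, 0.059]
force: [0.5, 0.2, -0.8]
width: 36.5
gripper_force: 0.0
clock: 6.63
eef_pos: [490.1, -29.1, 221.0]
tool_rot: [3.137, -0.004, 0.05]
force: [0.9, -0.2, -0.5]
width: 85.5
gripper_force: 0.0
leverknob (93, 'med', array([462.6,  39.4, 154.8]), 'lo', array([449.2,  28.9, 140.5]), 'hi', array([471.7,  51.7, 161.2]))
bellall (4359, 'med', array([624.3,  -5.9, 130.3]), 'lo', array([531.4, -91.8, 125.2]), 'hi', array([706.6,  81.3, 135.6]))
bellknob (135, 'med', array([619.8,  -6.3, 166.7]), 'lo', array([604. , -19.5, 155. ]), 'hi', array([630.8,   6.7, 172.3]))
leverknob (108, 'med', array([454.9,  40.2, 154.9]), 'lo', array([443.5,  28.5, 148.1]), 'hi', array([466.8,  52. , 162.3]))
bellall (3446, 'med', array([643. ,  16.7, 130.3]), 'lo', array([550.4, -90.1, 125.7]), 'hi', array([710.1,  86.3, 134.9]))
bellknob (129, 'med', array([613.1,  -7.2, 166.8]), 'lo', array([600.5, -19.2, 160.2]), 'hi', array([627.5,   6.5, 171.1]))
```

```bash
python3 -m handwheel '[{"delta_pos":[3.2,0.38,0],"yaw":0},{"delta_pos":[3.2,0.38,0],"yaw":0},{"delta_pos":[3.2,0.38,0],"yaw":0},{"delta_pos":[3.2,0.38,0],"yaw":0},{"delta_pos":[0,0,-1.5],"yaw":0},{"delta_pos":[0,0,-1.5],"yaw":0},{"delta_pos":[0,0,0],"yaw":0},{"delta_pos":[0,0,0],"yaw":0},{"delta_pos":[0,0,0],"yaw":0}]' 1
```

```text
clock: 7.48
eef_pos: [615.0, -5.9, 190.7]
tool_rot: [-3.141, -0.0, 0.059]
force: [-0.0, -0.4, -0.4]
width: 85.7
gripper_force: 0.0
```

```bash
python3 -m handwheel '[{"delta_pos":[-0.05,-0.05,-1.5],"yaw":0},{"delta_pos":[0,0,-1.5],"yaw":0},{"delta_pos":[0,0,-1.3],"yaw":0},{"delta_pos":[0,0,-1],"yaw":0},{"delta_pos":[0,0,0],"yaw":0},{"delta_pos":[0,0,0],"yaw":0},{"delta_pos":[0,0,0],"yaw":0}]' 1; python3 -m handwheel '[{"delta_pos":[0,0,0],"yaw":0},{"delta_pos":[0,0,0],"yaw":0},{"delta_pos":[0,0,0],"yaw":0},{"delta_pos":[0,0,0],"yaw":0},{"delta_pos":[0,0,0],"yaw":0},{"delta_pos":[0,0,0],"yaw":0},{"delta_pos":[0,0,0],"yaw":0},{"delta_pos":[0,0,0],"yaw":0},{"delta_pos":[0,0,0],"yaw":0}]' -1
```

```text
clock: 8.07
eef_pos: [615.5, -6.8, 138.2]
tool_rot: [3.142, -0.002, 0.059]
force: [0.1, -0.2, 0.0]
width: 84.7
gripper_force: 0.0
clock: 8.82
eef_pos: [614.9, -6.2, 137.9]
tool_rot: [-3.141, -0.001, 0.059]
force: [-0.5, 0.3, 5.5]
width: 25.5
gripper_force: 58.7
```

```bash
python3 -m handwheel '[{"delta_pos":[0,0,0.5],"yaw":0},{"delta_pos":[0,0,0.5],"yaw":0},{"delta_pos":[0,0,1],"yaw":0},{"delta_pos":[0,0,1],"yaw":0},{"delta_pos":[0,0,0],"yaw":0},{"delta_pos":[0,0,0],"yaw":0},{"delta_pos":[0,0,0],"yaw":0}]'; python3 - <<'E'
from h import *
for n in ("scene","top"):
    p=get_image(n); W=cloud(p)
    print("bellknob",blob(W,(560,640),(-50,40),(180,205)), "bellall",blob(W,(480,740),(-120,110),(154,168)))
    if n=="scene": c=p["color"][190:370,220:440]; cv2.imwrite("pics/lift.png",cv2.resize(c,(733,600),interpolation=cv2.INTER_CUBIC)[:,:,::-1])
E
```

```text
clock: 9.4
eef_pos: [614.5, -6.9, 167.1]
tool_rot: [3.142, 0.0, 0.059]
force: [-0.4, -0.1, -8.2]
width: 25.6
gripper_force: 59.5
bellknob (149, 'med', array([621.6,  -6. , 195.6]), 'lo', array([603.1, -23.8, 181.7]), 'hi', array([631. ,  11.5, 203.4])) bellall (3439, 'med', array([640.5, -10.7, 159.3]), 'lo', array([566.7, -95.1, 154.9]), 'hi', array([706.9,  80.8, 164.5]))
bellknob 0 bellall (1025, 'med', array([609.2,  60.3, 159. ]), 'lo', array([ 546.3, -102.4,  155.3]), 'hi', array([671.3,  86.8, 163.2]))
```

View pics/lift.png

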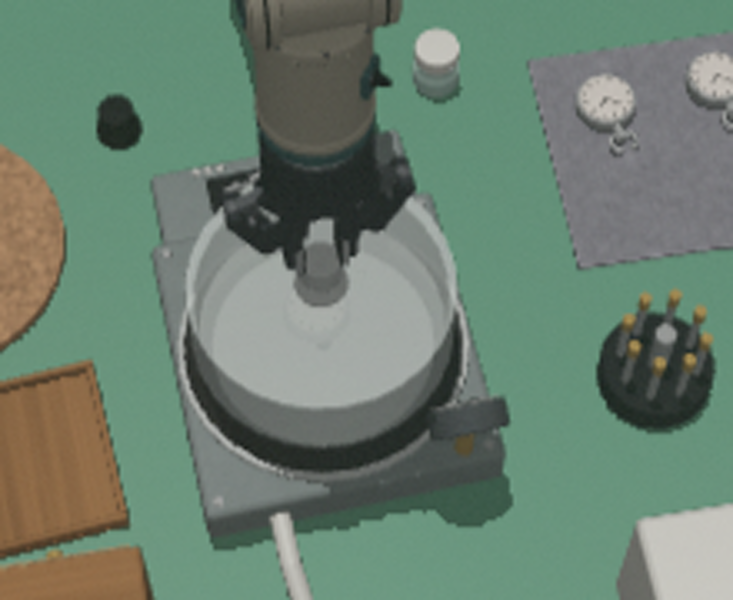

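```bash
python3 -m handwheel '[{"delta_pos":[0,0,1.5],"yaw":0},{"delta_pos":[0,0,2],"yaw":0},{"delta_pos":[-0.3,-0.7,1],"yaw":0},{"delta_pos":[-0.8,-1.5,0],"yaw":0},{"delta_pos":[-1.2,-2.2,0],"yaw":0},{"delta_pos":[-1.5,-2.5,0],"yaw":0},{"delta_pos":[-1.5,-2.8,0],"yaw":0},{"delta_pos":[-1.5,-2.8,0],"yaw":0},{"delta_pos":[-1.5,-2.8,0],"yaw":0},{"delta_pos":[-1.5,-2.8,0],"yaw":0}]'; python3 -m handwheel '[{"delta_pos":[-1.5,-2.8,0],"yaw":0},{"delta_pos":[-1.5,-2.8,0],"yaw":0},{"delta_pos":[-1.5,-2.7,0],"yaw":0},{"delta_pos":[-1.3,-2.0,0],"yaw":0},{"delta_pos":[-0.7,-1.3,0],"yaw":0},{"delta_pos":[-0.35,-0.6,0],"yaw":0},{"delta_pos":[0,0,-1],"yaw":0},{"delta_pos":[0,0,-1.5],"yaw":0},{"delta_pos":[0,0,-1.5],"yaw":0},{"delta_pos":[0,0,-1.5],"yaw":0}]'
```

```text
clock: 10.33
eef_pos: [513.5, -190.7, 211.1]
tool_rot: [3.141, 0.002, 0.057]
force: [1.5, -0.3, -8.1]
width: 25.5
gripper_force: 60.0
clock: 11.17
eef_pos: [448.5, -308.0, 155.6]
tool_rot: [-3.14, -0.0, 0.061]
force: [-0.2, -0.5, -7.3]
width: 25.1
gripper_force: 60.0
```

```bash
python3 -m handwheel '[{"delta_pos":[0,0,-1.5],"yaw":0},{"delta_pos":[0,0,-1.5],"yaw":0},{"delta_pos":[0,0,-1.5],"yaw":0},{"delta_pos":[0,0,-1],"yaw":0},{"delta_pos":[0,0,-0.5],"yaw":0},{"delta_pos":[0,0,-0.3],"yaw":0},{"delta_pos":[0,0,-0.2],"yaw":0},{"delta_pos":[0,0,0],"yaw":0},{"delta_pos":[0,0,0],"yaw":0},{"delta_pos":[0,0,0],"yaw":0}]'
```

```text
clock: 12.0
eef_pos: [448.7, -310.2, 92.8]
tool_rot: [3.141, -0.001, 0.059]
force: [-0.7, -0.3, -7.5]
width: 25.1
gripper_force: 60.0
```

```bash
python3 -m handwheel '[{"delta_pos":[0,0,-0.15],"yaw":0},{"delta_pos":[0,0,-0.1],"yaw":0},{"delta_pos":[0,0,0],"yaw":0},{"delta_pos":[0,0,0],"yaw":0}]'
```

```text
clock: 12.33
eef_pos: [448.6, -310.3, 90.0]
tool_rot: [3.141, -0.001, 0.059]
force: [0.1, -1.0, -3.5]
width: 25.8
gripper_force: 60.6
```

```bash
python3 -m handwheel '[{"delta_pos":[0,0,-0.1],"yaw":0},{"delta_pos":[0,0,0],"yaw":0},{"delta_pos":[0,0,0],"yaw":0}]'; python3 -m handwheel '[{"delta_pos":[0,0,0],"yaw":0},{"delta_pos":[0,0,0],"yaw":0},{"delta_pos":[0,0,0],"yaw":0},{"delta_pos":[0,0,0],"yaw":0},{"delta_pos":[0,0,0],"yaw":0},{"delta_pos":[0,0,0],"yaw":0}]' 1;python3 -m handwheel '[{"delta_pos":[0,0,2],"yaw":0},{"delta_pos":[0,0,3],"yaw":0},{"delta_pos":[0,0,4],"yaw":0},{"delta_pos":[0,0,4],"yaw":0},{"delta_pos":[-1,2.5,0],"yaw":0},{"delta_pos":[-1,3,0],"yaw":0},{"delta_pos":[-1,3,0],"yaw":0},{"delta_pos":[-1,3,0],"yaw":0},{"delta_pos":[0,3,0],"yaw":0}]'
python3 - <<'E'
from h import *
for n in ("scene","top"):
    p=get_image(n); W=cloud(p)
    print("bellknob",blob(W,(400,500),(-360,-260),(105,125)))
    print("bell",blob(W,(320,580),(-440,-180),(76,88)))
    print("knobLever",blob(W,(400,480),(0,80),(135,175)))
    m=sel(W,(525,705),(-95,85),(68,82)); print("tested",blob(W,(525,705),(-95,85),(68,82)))
    print("plate",blob(W,(500,730),(-125,110),(56,64)))
    c=p["color"][120:320,130:470] if n=="top" else p["color"][180:370,130:480]
    cv2.imwrite(f"pics/b{n}.png",cv2.resize(c,None,fx=2.25,fy=2.25,interpolation=cv2.INTER_CUBIC)[:,:,::-1])
E
```

```text
clock: 12.58
eef_pos: [448.6, -310.3, 89.9]
tool_rot: [3.141, -0.001, 0.059]
force: [-1.7, -0.5, 5.5]
width: 25.3
gripper_force: 62.0
clock: 13.08
eef_pos: [448.3, -309.9, 88.6]
tool_rot: [3.142, -0.0, 0.059]
force: [0.2, -0.1, -0.2]
width: 85.2
gripper_force: 0.0
clock: 13.83
eef_pos: [405.6, -163.8, 218.6]
tool_rot: [-3.141, 0.002, 0.057]
force: [0.0, 0.7, -0.3]
width: 85.6
gripper_force: 0.0
bellknob (113, 'med', array([ 455.3, -309.3,  117.8]), 'lo', array([ 437.7, -323.1,  106. ]), 'hi', array([ 466. , -296.9,  122.4]))
bell (3514, 'med', array([ 458.6, -309.6,   82. ]), 'lo', array([ 365.4, -396.8,   77. ]), 'hi', array([ 539.8, -223.6,   86.9]))
knobLever (91, 'med', array([462.8,  39.8, 155.3]), 'lo', array([448.6,  28.9, 140.9]), 'hi', array([471.5,  52. , 161. ]))
tested (332, 'med', array([591.4,  -6.4,  74.9]), 'lo', array([559.6, -32.7,  68.4]), 'hi', array([618.6,  31.4,  80.7]))
plate (4481, 'med', array([624.4, -12.3,  60.1]), 'lo', array([ 513.4, -109.4,   56.3]), 'hi', array([720.2,  94.8,  63.7]))
bellknob (13, 'med', array([ 460.3, -314. ,  119.1]), 'lo', array([ 457.9, -320.5,  113.5]), 'hi', array([ 462.8, -307.1,  121.1]))
bell (2256, 'med', array([ 491.8, -339.3,   82.3]), 'lo', array([ 393.9, -402.4,   77.9]), 'hi', array([ 539.2, -244.4,   86.7]))
knobLever (109, 'med', array([454.9,  40. , 155.3]), 'lo', array([443.5,  28.4, 144.9]), 'hi', array([466.9,  52.1, 160. ]))
tested (360, 'med', array([585.5,  -6.6,  74.9]), 'lo', array([562.4, -31.9,  68.6]), 'hi', array([610.9,  23.3,  79.9]))
plate (5203, 'med', array([617.5, -10.1,  60.2]), 'lo', array([ 512. , -109.4,   56.4]), 'hi', array([713.4,  93.1,  63.6]))
```

View pics/btop.png

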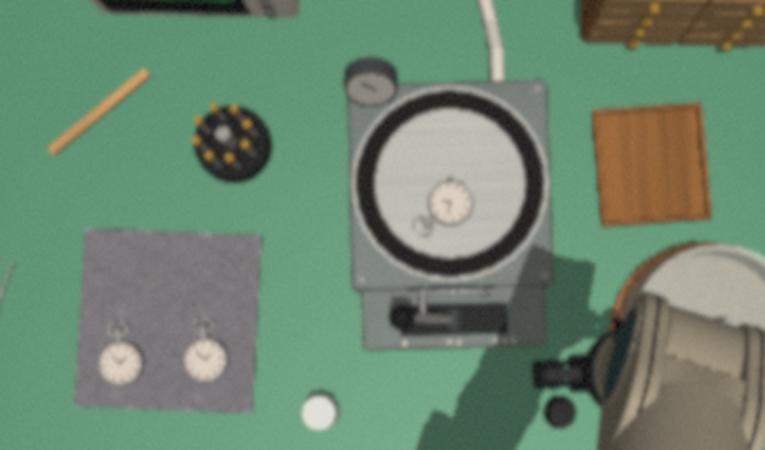

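```bash
cat >> h.py <<'E'
def watch(p,x,y,zb,r=45):
    """centre and bow angle of watch near x,y resting at height zb, from depth above the surface"""
    W=cloud(p); m=sel(W,(x-r,x+r),(y-r,y+r),(zb+11,zb+21))
    m=cv2.morphologyEx(m.astype(np.uint8),cv2.MORPH_OPEN,np.ones((5,5)))
    vv,uu=np.nonzero(m); e=cv2.minEnclosingCircle(np.stack([uu,vv],1).astype(np.float32))
    c1=world(p,uu.mean(),vv.mean(),zb+14)
    # appearance: bright dial
    g=cv2.cvtColor(p["color"],cv2.COLOR_RGB2HSV)
    u0,v0=pix(p,c1); b=np.zeros((480,640),np.uint8)
    cv2.circle(b,(int(u0),int(v0)),14,1,-1)
    q=b.astype(bool)&(g[...,2]>185)&(p["color"][...,0].astype(int)-p["color"][...,2]>12)
    vv,uu=np.nonzero(q); c2=world(p,uu.mean(),vv.mean(),zb+15.5) if len(vv) else None
    return np.round(c1,1),len(uu),None if c2 is None else np.round(c2,1)
E
python3 - <<'E'
from h import *
for n in ("scene","top"):
    p=get_image(n)
    for a in ((586,-7,60),(402,370,4),(409,271,4)): print(n,watch(p,*a))
p=get_image("top")
def cr(u,v,z): return np.round(world(p,130+u/2.25,120+v/2.25,z),1)
for a in ((451,201,75.5,423,226,67.5),(120,362,19.5,119,326,11.5),(205,359,19.5,204,326,11.5)):
    c=cr(*a[:3]);b=cr(*a[3:]);d=b-c;print(c,b,"dist",np.hypot(d[0],d[1]),"bow angle",np.arctan2(d[1],d[0]))
for k in ((593,112),(703,104),(603,225),(711,217)): print("tray corner",cr(*k,16))
print("gasket c",[cr(450-95,183,60),cr(450+94,183,60),cr(450,90,60),cr(450,275,60)])
E
```

```text
scene (array([581. ,   3.3,  74. ]), 18, array([589.6, -12.6,  75.5]))h.py:29: RuntimeWarning: Mean of empty slice.
  c1=world(p,uu.mean(),vv.mean(),zb+14)
  ret = ret.dtype.type(ret / rcount)
Traceback (most recent call last):
  File "h.py", line 33, in watch
    cv2.circle(b,(int(u0),int(v0)),14,1,-1)
                  ~~~^^^^
ValueError: cannot convert float NaN to integer
```

```bash
python3 - <<'E'
import re
s=open('h.py').read(); i=s.index("def watch"); s=s[:i]+'''def watch(p,x,y,zb,zbow=7.5):
    """dial centre / bow direction of the watch near (x,y) resting at height zb, by colour"""
    u0,v0=pix(p,(x,y,zb+15.5)); vv,uu=np.mgrid[0:480,0:640]
    near=np.hypot(uu-u0,vv-v0)<13
    L=cv2.cvtColor(p["color"],cv2.COLOR_RGB2LAB)[...,[0,2]].astype(float)
    warm=near&(L[...,1]>133)&(L[...,0]>120)
    n,lab,st,ce=cv2.connectedComponentsWithStats(warm.astype(np.uint8))
    if n<2: return None
    k=1+np.argmax(st[1:,4]); pts=np.argwhere(lab==k)[:,::-1].astype(np.float32)
    (u,v),r=cv2.minEnclosingCircle(pts)
    return np.round(world(p,u,v,zb+15.5),1),np.round(world(p,*ce[k],zb+15.5),1),"r",round(r,1),"n",st[k,4]
'''
open('h.py','w').write(s)
E
python3 - <<'E'
from h import *
for n in ("scene","top"):
    p=get_image(n)
    for a in ((586,-7,60),(402,370,4),(409,271,4)): print(n,watch(p,*a))
def cr(u,v,z): return np.round(world(p,130+u/2.25,120+v/2.25,z),1)
for a in ((451,201,75.5,423,226,67.5),(120,362,19.5,119,326,11.5),(205,359,19.5,204,326,11.5)):
    c=cr(*a[:3]);b=cr(*a[3:]);d=b-c;print(c,b,"dist",np.hypot(d[0],d[1]),"bow angle",np.arctan2(d[1],d[0]))
for k in ((593,112),(703,104),(603,225),(711,217)): print("tray corner",cr(*k,16))
print("gasket c",[cr(450-95,183,60),cr(450+94,183,60),cr(450,90,60),cr(450,275,60)])
E
```

```text
scene None
scene None
scene None
top (array([589. ,  -9.5,  75.5]), array([589.4,  -8.6,  75.5]), 'r', 9.4, 'n', np.int32(262))
top (array([399.5, 371.2,  19.5]), array([399.2, 371. ,  19.5]), 'r', 9.1, 'n', np.int32(244))
top (array([405.9, 271.6,  19.5]), array([405.9, 271.9,  19.5]), 'r', 9.0, 'n', np.int32(245))
[590.  -10.2  75.5] [561.9  20.7  67.5] dist 41.76625432092278 bow angle 2.308772443444812
[399.8 369.7  19.5] [441.7 375.2  11.5] dist 42.25943681593495 bow angle 0.13051869694204649
[405.7 270.9  19.5] [444.2 275.4  11.5] dist 38.76209488662861 bow angle 0.1163551652068748
tray corner [ 708.9 -176.6   16. ]
tray corner [ 721.6 -306.7   16. ]
tray corner [ 574.3 -190.    16. ]
tray corner [ 586.9 -316.7   16. ]
gasket c [array([610.2,  99.6,  60. ]), array([ 615.5, -115.9,   60. ]), array([720.7,  -6.2,  60. ]), array([507.7, -11.2,  60. ])]
```

```bash
python3 -m handwheel '[{"delta_pos":[2.25,1.9,0],"yaw":-0.11},{"delta_pos":[2.25,1.9,0],"yaw":-0.11},{"delta_pos":[2.25,1.9,0],"yaw":-0.11},{"delta_pos":[2.25,1.9,0],"yaw":-0.11},{"delta_pos":[2.25,1.9,0],"yaw":-0.11},{"delta_pos":[2.25,1.9,0],"yaw":-0.11},{"delta_pos":[2.25,1.9,0],"yaw":-0.11},{"delta_pos":[2.25,1.9,0],"yaw":-0.11},{"delta_pos":[0,0,-2],"yaw":0},{"delta_pos":[0,0,-2],"yaw":0}]' 1;  python3 -m handwheel '[{"delta_pos":[0,0,-2],"yaw":0},{"delta_pos":[0,0,-2],"yaw":0},{"delta_pos":[0,0,0],"yaw":0},{"delta_pos":[0,0,0],"yaw":0},{"delta_pos":[0,0,0],"yaw":0}]'
```

```text
clock: 14.92
eef_pos: [591.1, -12.5, 178.3]
tool_rot: [-3.139, -0.003, -0.82]
force: [-0.6, -0.6, -0.2]
width: 85.3
gripper_force: 0.0
clock: 15.33
eef_pos: [589.2, -13.9, 139.4]
tool_rot: [-3.141, -0.001, -0.823]
force: [0.0, -0.4, 0.6]
width: 85.4
gripper_force: 0.0
```

```bash
python3 -m handwheel '[{"delta_pos":[0,0.45,-2],"yaw":0},{"delta_pos":[0,0,-2],"yaw":0},{"delta_pos":[0,0,-2],"yaw":0},{"delta_pos":[0,0,-1.2],"yaw":0},{"delta_pos":[0,0,-0.4],"yaw":0},{"delta_pos":[0,0,0],"yaw":0},{"delta_pos":[0,0,0],"yaw":0},{"delta_pos":[0,0,0],"yaw":0}]';  python3 -m handwheel '[{"delta_pos":[0,0,0],"yaw":0},{"delta_pos":[0,0,0],"yaw":0},{"delta_pos":[0,0,0],"yaw":0},{"delta_pos":[0,0,0],"yaw":0},{"delta_pos":[0,0,0],"yaw":0},{"delta_pos":[0,0,0],"yaw":0}]' -1;python3 -m handwheel '[{"delta_pos":[0,0,1],"yaw":0},{"delta_pos":[0,0,2],"yaw":0},{"delta_pos":[0,0,3],"yaw":0},{"delta_pos":[0,0,2],"yaw":0},{"delta_pos":[0,0,0],"yaw":0},{"delta_pos":[0,0,0],"yaw":0}]'
```

```text
clock: 16.0
eef_pos: [589.3, -8.5, 63.9]
tool_rot: [-3.14, -0.002, -0.821]
force: [0.4, -0.8, 0.2]
width: 85.5
gripper_force: 0.0
clock: 16.5
eef_pos: [588.2, -8.3, 62.7]
tool_rot: [-3.142, -0.0, -0.821]
force: [-0.2, -0.4, -0.6]
width: 12.3
gripper_force: 0.0
clock: 17.0
eef_pos: [589.2, -8.3, 144.4]
tool_rot: [-3.139, -0.002, -0.821]
force: [-0.8, 0.2, -0.7]
width: 0.1
gripper_force: 0.0
```

```bash
python3 - <<'E'
from h import *
for n in ("scene","top"):
    p=get_image(n)
    c=p["color"][120:320,130:470] if n=="top" else p["color"][180:370,240:480]
    cv2.imwrite(f"pics/c{n}.png",cv2.resize(c,None,fx=2.25 if n=="top" else 3,fy=2.25 if n=="top" else 3,interpolation=cv2.INTER_CUBIC)[:,:,::-1])
E
```

```text
(no output)
```

View pics/cscene.png

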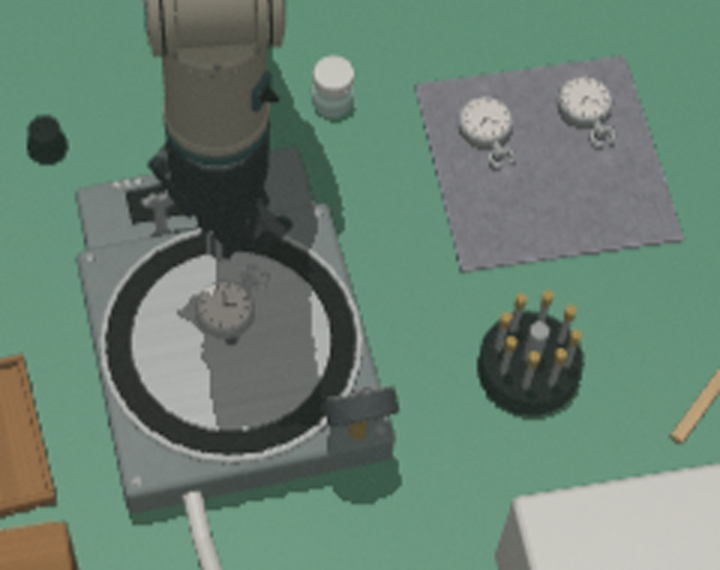

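```bash
python3 - <<'E'
from h import *
p=get_image("scene")
def cs(u,v,z): return np.round(world(p,240+u/3,180+v/3,z),1)
print("dial",cs(225,306,75.5),"ring",cs(260,275,67),"dark",cs(232,340,67))
W=cloud(p); print(blob(W,(540,680),(-80,70),(70,80)))
print("pad",cs(486,121,19.5),cs(586,101,19.5),cs(500,156,11),cs(602,136,11))
E
```

```text
dial [592.4  -6.9  75.5] ring [563.2  28.7  67. ] dark [621.3  -5.7  67. ]
(276, 'med', array([590.1,  -6.5,  75.1]), 'lo', array([564.2, -29.7,  70.3]), 'hi', array([614.4,  23.2,  79. ]))
pad [411.  272.5  19.5] [405.1 371.5  19.5] [446.4 278.5  11. ] [441.1 378.8  11. ]
```

```bash
python3 -m handwheel '[{"delta_pos":[-1,-2.5,1],"yaw":0},{"delta_pos":[-2,-3,1],"yaw":0},{"delta_pos":[-2,-3,1],"yaw":0},{"delta_pos":[-2,-3,0],"yaw":0},{"delta_pos":[-2,-2,0],"yaw":0},{"delta_pos":[0,0,0],"yaw":0},{"delta_pos":[0,0,0],"yaw":0}]' 1; python3 - <<'E'
from h import *
p=get_image("top"); print(watch(p,600,-15,60)); c=p["color"][150:250,280:380]; cv2.imwrite("pics/d.png",cv2.resize(c,(600,600),interpolation=cv2.INTER_CUBIC)[:,:,::-1])
E
```

```text
clock: 17.73
eef_pos: [496.4, -144.7, 171.9]
tool_rot: [3.14, 0.002, -0.825]
force: [0.0, -0.3, -0.0]
width: 83.2
gripper_force: 0.0
(array([590.6,  -9. ,  75.5]), array([590. ,  -9.1,  75.5]), 'r', 9.4, 'n', np.int32(263))
```

View pics/d.png

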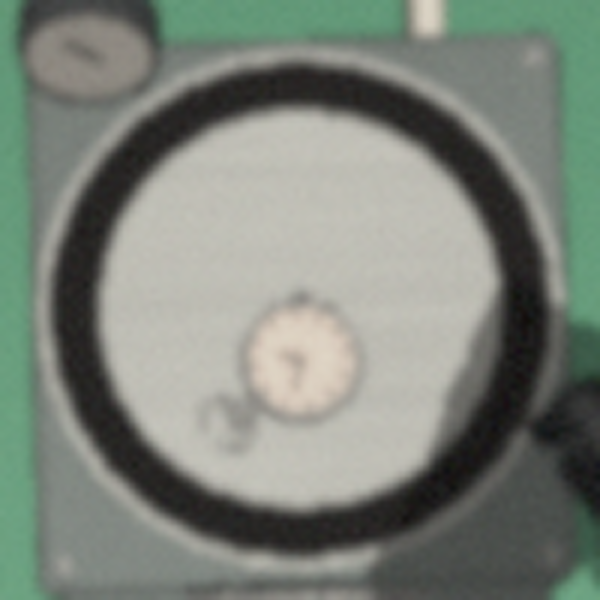

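```bash
python3 -m handwheel '[{"delta_pos":[1.8,2.7,0],"yaw":0},{"delta_pos":[1.8,2.7,0],"yaw":0},{"delta_pos":[1.8,2.7,0],"yaw":0},{"delta_pos":[1.8,2.7,0],"yaw":0},{"delta_pos":[1.9,2.6,-2],"yaw":0},{"delta_pos":[0,0,-2],"yaw":0},{"delta_pos":[0,0,-3],"yaw":0},{"delta_pos":[0,0,-2],"yaw":0},{"delta_pos":[0,0,0],"yaw":0},{"delta_pos":[0,0,0],"yaw":0}]' 0.46;python3 -m handwheel '[{"delta_pos":[0,0,-1],"yaw":0},{"delta_pos":[0,0,-1],"yaw":0},{"delta_pos":[0,0,-0.2],"yaw":0},{"delta_pos":[0,0,0],"yaw":0},{"delta_pos":[0,0,0],"yaw":0}]'
```

```text
clock: 18.62
eef_pos: [588.6, -7.6, 81.2]
tool_rot: [3.14, 0.002, -0.819]
force: [-0.1, -0.4, -0.7]
width: 62.4
gripper_force: 0.0
clock: 19.03
eef_pos: [589.4, -9.4, 60.9]
tool_rot: [-3.141, -0.0, -0.821]
force: [0.1, -0.1, 0.6]
width: 62.1
gripper_force: 0.0
```

```bash
python3 -m handwheel '[{"delta_pos":[0,0,-0.2],"yaw":0},{"delta_pos":[0,0,-0.1],"yaw":0},{"delta_pos":[0,0,0],"yaw":0},{"delta_pos":[0,0,0],"yaw":0}]';python3 -m handwheel '[{"delta_pos":[0,0,0],"yaw":0},{"delta_pos":[0,0,0],"yaw":0},{"delta_pos":[0,0,0],"yaw":0}]' 0.15
```

```text
clock: 19.37
eef_pos: [589.2, -9.4, 57.7]
tool_rot: [-3.141, -0.0, -0.821]
force: [0.0, -0.1, -1.3]
width: 62.3
gripper_force: 0.0
clock: 19.62
eef_pos: [589.2, -9.3, 57.7]
tool_rot: [-3.141, -0.0, -0.821]
force: [0.7, 0.2, 0.6]
width: 49.2
gripper_force: 0.0
```

```bash
python3 - <<'E'
from h import *
p=get_image("scene"); c=p["color"][220:340,250:400]; cv2.imwrite("pics/e.png",cv2.resize(c,(750,600),interpolation=cv2.INTER_CUBIC)[:,:,::-1])
print(status.read_state())
E
```

```text
{'clock': 19.6667, 'qpos': array([-0.10477183,  0.74054773,  0.11613607,  1.81591496, -0.1403219 ,
        0.59293951, -2.29423313]), 'qd': array([ 0.0002903 , -0.00035879, -0.00028268,  0.00206432,  0.00076046,
       -0.00178529,  0.00095404]), 'tau': array([ 4.17803822e-03, -5.50079012e+01,  2.55670555e+00, -1.27774546e+01,
        7.59795861e-03,  6.01053343e-04, -2.26264046e-05]), 'eef_pos': array([589.23079128,  -9.33334294,  57.66395253]), 'tool_rot': array([-3.14151726e+00, -1.01408014e-04, -8.21158425e-01]), 'force': array([-0.55494413,  0.37005817,  0.55363123]), 'torque': array([-0.02834334,  0.05013058,  0.01716718]), 'gripper_force': 0.0, 'width': 49.08278623666856}
```

View pics/e.png

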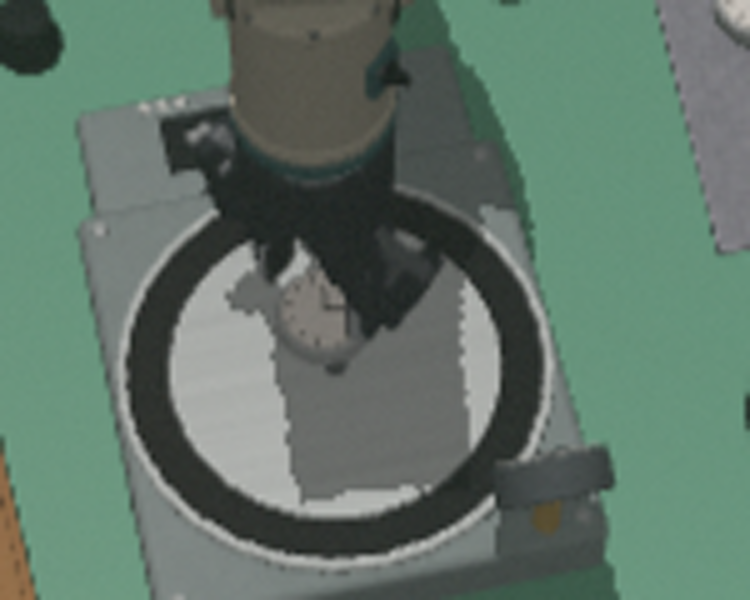

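```bash
python3 -m handwheel '[{"delta_pos":[0,0,1],"yaw":0},{"delta_pos":[0,0,3],"yaw":0},{"delta_pos":[0,0,4],"yaw":0},{"delta_pos":[0,0,2],"yaw":0},{"delta_pos":[0,0,0],"yaw":0},{"delta_pos":[0,0,0],"yaw":0},{"delta_pos":[0,0,0],"yaw":0}]' 0.6; python3 - <<'E'
from h import *
print(status.read_state()["eef_pos"])
for n in ("scene","top"):
    p=get_image(n); W=cloud(p)
    for lo,hi in ((145,165),(165,185),(185,205),(205,240),(240,300)):
        q=W[sel(W,(500,700),(-120,120),(lo,hi))]
        if len(q)>5: print(n,lo,len(q),cv2.minAreaRect(q[:,:2].astype(np.float32)),np.round(q.mean(0)))
    print("bench checks: base", blob(W,(-120,120),(-120,120),(5,40)))
    if n=="scene": c=p["color"][200:320,240:390]; cv2.imwrite("pics/f.png",cv2.resize(c,(750,600),interpolation=cv2.INTER_CUBIC)[:,:,::-1])
E
```

```text
clock: 20.25
eef_pos: [588.5, -9.2, 157.4]
tool_rot: [3.141, 0.001, -0.821]
force: [-0.0, -0.6, -0.8]
width: 68.5
gripper_force: 0.0
[588.50199971  -9.21720835 157.36779081]
scene 185 37 ((591.318603515625, -12.200576782226562), (92.90558624267578, 24.58643913269043), 37.183876037597656) [588. -16. 198.]
scene 205 102 ((592.4652709960938, -8.787300109863281), (123.24121856689453, 25.074525833129883), 43.73975372314453) [592. -15. 223.]
scene 240 584 ((591.6376342773438, -12.218315124511719), (139.10433959960938, 34.78521728515625), 43.96480941772461) [603.  -4. 273.]
bench checks: base (983, 'med', array([ 46.5, -74.8,  12.7]), 'lo', array([ -90.3, -104.8,    5.7]), 'hi', array([105.4, -21.7,  31.5]))
bench checks: base (1214, 'med', array([ 14.7, -85.6,  12.4]), 'lo', array([ -87. , -104.1,    6.3]), 'hi', array([98.5, 97.6, 17.1]))
```

View pics/f.png

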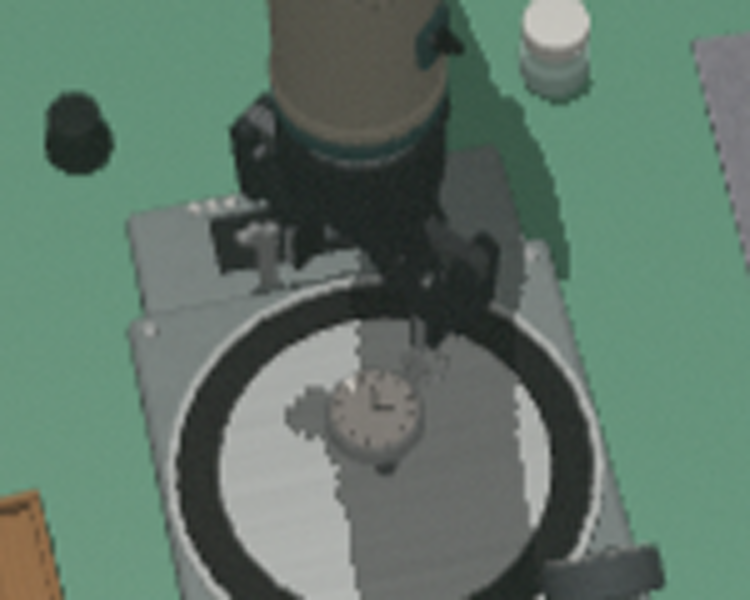

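```bash
python3 -m handwheel '[{"delta_pos":[0.1,0,-3],"yaw":0},{"delta_pos":[0,0,-3],"yaw":0},{"delta_pos":[0,0,-3],"yaw":0},{"delta_pos":[0,0,-1],"yaw":0},{"delta_pos":[0,0,-0.5],"yaw":0},{"delta_pos":[0,0,0],"yaw":0},{"delta_pos":[0,0,0],"yaw":0}]' 0.6;python3 -m handwheel '[{"delta_pos":[0,0,-0.3],"yaw":0},{"delta_pos":[0,0,-0.3],"yaw":0},{"delta_pos":[0,0,0],"yaw":0}]';python3 -m handwheel '[{"delta_pos":[0,0,-0.2],"yaw":0},{"delta_pos":[0,0,0],"yaw":0}]';python3 -m handwheel '[{"delta_pos":[0,0,-0.2],"yaw":0},{"delta_pos":[0,0,0],"yaw":0}]'
```

```text
clock: 20.93
eef_pos: [590.9, -9.5, 53.3]
tool_rot: [-3.141, -0.001, -0.821]
force: [-0.0, -0.2, -0.0]
width: 68.4
gripper_force: 0.0
clock: 21.18
eef_pos: [590.5, -9.3, 47.1]
tool_rot: [-3.141, -0.001, -0.821]
force: [-0.6, 0.5, -0.5]
width: 68.8
gripper_force: 0.0
clock: 21.35
eef_pos: [590.2, -9.3, 44.7]
tool_rot: [-3.141, -0.0, -0.821]
force: [0.9, 0.4, -0.5]
width: 68.3
gripper_force: 0.0
clock: 21.52
eef_pos: [590.0, -9.4, 42.4]
tool_rot: [3.141, 0.0, -0.821]
force: [0.3, -0.0, -0.2]
width: 68.3
gripper_force: 0.0
```

```bash
python3 -m handwheel '[{"delta_pos":[0,0,-0.2],"yaw":0},{"delta_pos":[0,0,0],"yaw":0}]';python3 -m handwheel '[{"delta_pos":[0,0,-0.2],"yaw":0},{"delta_pos":[0,0,0],"yaw":0}]';python3 -m handwheel '[{"delta_pos":[0,0,-0.2],"yaw":0},{"delta_pos":[0,0,0],"yaw":0}]';python3 -m handwheel '[{"delta_pos":[0,0,0],"yaw":0},{"delta_pos":[0,0,0],"yaw":0},{"delta_pos":[0,0,0],"yaw":0},{"delta_pos":[0,0,0],"yaw":0}]' 0.15
```

```text
clock: 21.68
eef_pos: [590.0, -9.4, 40.3]
tool_rot: [3.141, 0.0, -0.821]
force: [-0.1, -0.4, -0.4]
width: 68.2
gripper_force: 0.0
clock: 21.85
eef_pos: [590.0, -9.3, 38.3]
tool_rot: [3.141, 0.0, -0.821]
force: [-0.4, -0.1, -0.1]
width: 68.6
gripper_force: 0.0
clock: 22.02
eef_pos: [590.0, -9.3, 36.3]
tool_rot: [3.141, 0.0, -0.821]
force: [-0.4, 0.2, 0.2]
width: 68.1
gripper_force: 0.0
clock: 22.35
eef_pos: [590.2, -9.3, 37.0]
tool_rot: [-3.141, -0.0, -0.821]
force: [-0.7, -0.4, 5.4]
width: 50.0
gripper_force: 43.7
```

```bash
python3 -m handwheel '[{"delta_pos":[0,0,0],"yaw":0},{"delta_pos":[0,0,0],"yaw":0},{"delta_pos":[0,0,-0.2],"yaw":0},{"delta_pos":[0,0,0],"yaw":0}]' 0.5;python3 -m handwheel '[{"delta_pos":[0,0,-0.2],"yaw":0},{"delta_pos":[0,0,0],"yaw":0}]';python3 -m handwheel '[{"delta_pos":[0,0,-0.2],"yaw":0},{"delta_pos":[0,0,0],"yaw":0}]'
```

```text
clock: 22.68
eef_pos: [589.9, -9.4, 34.1]
tool_rot: [3.141, 0.0, -0.821]
force: [0.5, 0.5, 0.2]
width: 64.0
gripper_force: 0.0
clock: 22.85
eef_pos: [589.9, -9.4, 32.1]
tool_rot: [3.141, 0.0, -0.821]
force: [-0.2, -0.2, 0.1]
width: 64.2
gripper_force: 0.0
clock: 23.02
eef_pos: [589.9, -9.3, 30.2]
tool_rot: [3.141, 0.0, -0.821]
force: [0.4, 0.3, 0.1]
width: 64.3
gripper_force: 0.0
```

Not touching the plate yet at TCP 30; continue until light contact or deep enough.

```bash
python3 -m handwheel '[{"delta_pos":[0,0,-0.1],"yaw":0},{"delta_pos":[0,0,0],"yaw":0}]';python3 -m handwheel '[{"delta_pos":[0,0,0],"yaw":0},{"delta_pos":[0,0,0],"yaw":0},{"delta_pos":[0,0,0],"yaw":0},{"delta_pos":[0,0,0],"yaw":0}]' -0.1
```

```text
clock: 23.18
eef_pos: [590.0, -9.4, 29.4]
tool_rot: [3.141, 0.0, -0.821]
force: [0.6, -0.5, -0.3]
width: 63.8
gripper_force: 0.0
clock: 23.52
eef_pos: [591.3, -9.4, 31.5]
tool_rot: [-3.14, -0.002, -0.821]
force: [-2.0, 0.1, 12.7]
width: 49.8
gripper_force: 67.2
```

```bash
python3 -m handwheel '[{"delta_pos":[0,0,0.5],"yaw":0},{"delta_pos":[0,0,1],"yaw":0},{"delta_pos":[0,0,1.5],"yaw":0},{"delta_pos":[0,0,0],"yaw":0},{"delta_pos":[0,0,0],"yaw":0},{"delta_pos":[0,0,0],"yaw":0}]' -1; python3 - <<'E'
from h import *
p=get_image("scene"); W=cloud(p); print(blob(W,(540,640),(-60,40),(95,110)),blob(W,(540,640),(-60,40),(68,95)))
c=p["color"][200:320,240:390]; cv2.imwrite("pics/g.png",cv2.resize(c,(750,600),interpolation=cv2.INTER_CUBIC)[:,:,::-1])
E
```

```text
clock: 24.02
eef_pos: [589.8, -9.3, 59.3]
tool_rot: [3.141, 0.0, -0.821]
force: [0.3, -0.1, -0.2]
width: 49.8
gripper_force: 62.3
(222, 'med', array([594.7, -17.4, 103.1]), 'lo', array([567. , -36. ,  96.7]), 'hi', array([618.6,   5.5, 109. ])) (16, 'med', array([611.7, -12.5,  90.3]), 'lo', array([558.6, -46.3,  68.4]), 'hi', array([617.7,  24.6,  94.8]))
```

View pics/g.png

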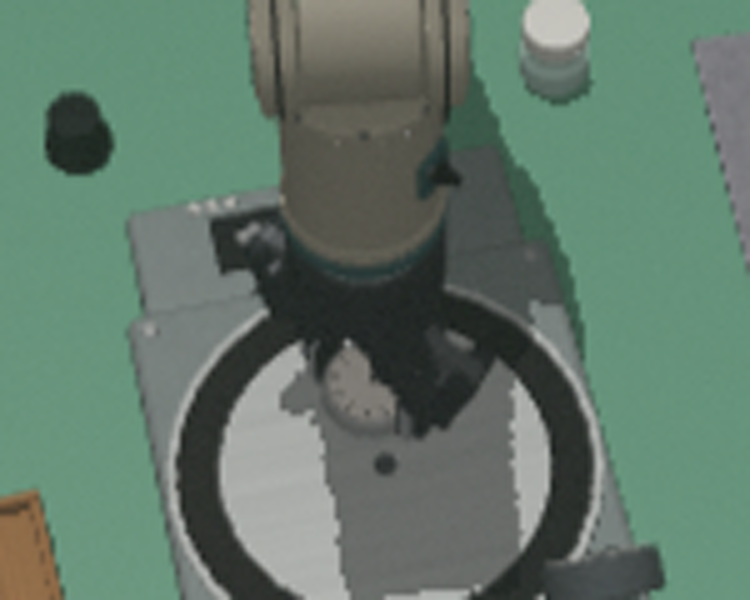

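```bash
python3 -m handwheel '[{"delta_pos":[0,0,2],"yaw":0},{"delta_pos":[0,0,2],"yaw":0},{"delta_pos":[0.8,-2.8,0],"yaw":0},{"delta_pos":[0.9,-3.2,0],"yaw":0},{"delta_pos":[0.9,-3.2,0],"yaw":0},{"delta_pos":[0.9,-3.2,0],"yaw":0},{"delta_pos":[0.9,-3.2,0],"yaw":0},{"delta_pos":[0.9,-3.2,0],"yaw":0},{"delta_pos":[0.8,-3,0],"yaw":0},{"delta_pos":[0.8,-3,0],"yaw":0}]';python3 -m handwheel '[{"delta_pos":[0,0,-2],"yaw":0},{"delta_pos":[0,0,-2.5],"yaw":0},{"delta_pos":[0,0,-2.5],"yaw":0},{"delta_pos":[0,0,-2],"yaw":0},{"delta_pos":[0,0,-1.5],"yaw":0},{"delta_pos":[0,0,-0.5],"yaw":0},{"delta_pos":[0,0,0],"yaw":0},{"delta_pos":[0,0,0],"yaw":0}]'
```

```text
clock: 24.9
eef_pos: [658.6, -258.9, 98.3]
tool_rot: [3.141, 0.002, -0.822]
force: [1.0, -0.7, -0.7]
width: 50.2
gripper_force: 62.6
clock: 25.57
eef_pos: [659.6, -257.6, -10.0]
tool_rot: [-3.141, -0.001, -0.821]
force: [0.2, -0.7, -0.4]
width: 49.8
gripper_force: 62.6
```

```bash
python3 -m handwheel '[{"delta_pos":[0,0,-0.4],"yaw":0},{"delta_pos":[0,0,-0.4],"yaw":0},{"delta_pos":[0,0,-0.2],"yaw":0},{"delta_pos":[0,0,0],"yaw":0}]';python3 -m handwheel '[{"delta_pos":[0,0,-0.2],"yaw":0},{"delta_pos":[0,0,0],"yaw":0},{"delta_pos":[0,0,0],"yaw":0}]'
```

```text
clock: 25.9
eef_pos: [659.0, -257.2, -20.5]
tool_rot: [3.142, 0.0, -0.821]
force: [0.4, 0.4, -1.0]
width: 49.5
gripper_force: 62.6
clock: 26.15
eef_pos: [659.3, -257.4, -22.3]
tool_rot: [-3.142, -0.0, -0.821]
force: [-0.4, -0.4, -1.5]
width: 50.2
gripper_force: 62.6
```

```bash
python3 -m handwheel '[{"delta_pos":[0,0,-0.15],"yaw":0},{"delta_pos":[0,0,0],"yaw":0},{"delta_pos":[0,0,0],"yaw":0}]';python3 -m handwheel '[{"delta_pos":[0,0,0],"yaw":0},{"delta_pos":[0,0,0],"yaw":0},{"delta_pos":[0,0,0],"yaw":0}]' 0.45; python3 -m handwheel '[{"delta_pos":[0,0,1.5],"yaw":0},{"delta_pos":[0,0,3],"yaw":0},{"delta_pos":[0,0,4],"yaw":0},{"delta_pos":[0,0,4],"yaw":0},{"delta_pos":[0,0,4],"yaw":0},{"delta_pos":[0,0,3],"yaw":0.1},{"delta_pos":[-2,3,2],"yaw":0.1},{"delta_pos":[-2,3,0],"yaw":0.1},{"delta_pos":[-2,3,0],"yaw":0.1},{"delta_pos":[-2,3,0],"yaw":0.1}]'
python3 - <<'E'
from h import *
for n in ("scene","top"):
    p=get_image(n); W=cloud(p); print(watch(p,659,-257,6), watch(p,402,370,4), watch(p,408,271,4), blob(W,(590,715),(-305,-190),(17,28)))
print(status.read_state()["eef_pos"])
E
```

```text
clock: 26.4
eef_pos: [659.3, -257.4, -22.4]
tool_rot: [-3.141, -0.0, -0.821]
force: [-3.0, 1.1, 7.3]
width: 50.1
gripper_force: 67.2
clock: 26.65
eef_pos: [659.3, -257.4, -23.9]
tool_rot: [-3.141, -0.0, -0.821]
force: [-0.4, -0.1, -0.2]
width: 61.6
gripper_force: 0.0
clock: 27.48
eef_pos: [578.4, -136.4, 192.8]
tool_rot: [-3.141, -0.002, -0.317]
force: [0.5, 0.8, -0.5]
width: 61.7
gripper_force: 0.0
(array([ 641.2, -256.6,   21.5]), array([ 633.2, -254.5,   21.5]), 'r', 8.5, 'n', np.int32(46)) None None (291, 'med', array([ 659.9, -256.3,   21.4]), 'lo', array([ 593.8, -300.7,   17.3]), 'hi', array([ 690. , -225.2,   26.2]))
(array([ 659.1, -257.1,   21.5]), array([ 659. , -256.9,   21.5]), 'r', 12.9, 'n', np.int32(522)) (array([399. , 371.6,  19.5]), array([399.1, 371.1,  19.5]), 'r', 9.0, 'n', np.int32(242)) (array([405.9, 272.4,  19.5]), array([406. , 272.2,  19.5]), 'r', 8.8, 'n', np.int32(243)) 0
[ 575.94736074 -130.50091932  192.32293733]
```

```bash
python3 -m handwheel '[{"delta_pos":[-1.43,3.41,0],"yaw":0.04},{"delta_pos":[-1.43,3.41,0],"yaw":0.04},{"delta_pos":[-1.43,3.41,0],"yaw":0.04},{"delta_pos":[-1.43,3.41,0],"yaw":0.04},{"delta_pos":[-1.43,3.41,0],"yaw":0.04},{"delta_pos":[-1.43,3.41,0],"yaw":0.04},{"delta_pos":[-1.43,3.41,0],"yaw":0.04},{"delta_pos":[-1.43,3.41,0],"yaw":0.04},{"delta_pos":[-1.43,3.41,0],"yaw":0.04},{"delta_pos":[-1.43,3.41,0],"yaw":0.04}]' 0.6;python3 -m handwheel '[{"delta_pos":[-1.43,3.41,0],"yaw":0.04},{"delta_pos":[-1.43,3.41,0],"yaw":0.02},{"delta_pos":[0,0,-3],"yaw":0},{"delta_pos":[0,0,-3],"yaw":0},{"delta_pos":[0,0,-3],"yaw":0},{"delta_pos":[0,0,-3],"yaw":0},{"delta_pos":[0,0,-2],"yaw":0},{"delta_pos":[0,0,-1],"yaw":0},{"delta_pos":[0,0,0],"yaw":0},{"delta_pos":[0,0,0],"yaw":0}]'
```

```text
clock: 28.42
eef_pos: [436.0, 204.9, 192.1]
tool_rot: [-3.141, -0.002, 0.079]
force: [0.3, 0.1, 0.6]
width: 68.3
gripper_force: 0.0
clock: 29.25
eef_pos: [408.2, 272.0, 41.6]
tool_rot: [3.142, -0.001, 0.138]
force: [-0.4, -0.6, -0.3]
width: 68.8
gripper_force: 0.0
```

```bash
python3 -m handwheel '[{"delta_pos":[0,0,-2],"yaw":0},{"delta_pos":[0,0,-2],"yaw":0},{"delta_pos":[0,0,-1.5],"yaw":0},{"delta_pos":[0,0,-0.6],"yaw":0},{"delta_pos":[0,0,-0.4],"yaw":0},{"delta_pos":[0,0,-0.2],"yaw":0},{"delta_pos":[0,0,0],"yaw":0},{"delta_pos":[0,0,0],"yaw":0}]';python3 -m handwheel '[{"delta_pos":[0,0,0],"yaw":0},{"delta_pos":[0,0,0],"yaw":0},{"delta_pos":[0,0,0],"yaw":0},{"delta_pos":[0,0,0],"yaw":0},{"delta_pos":[0,0,0],"yaw":0}]' -1
```

```text
clock: 29.92
eef_pos: [408.6, 272.4, -24.7]
tool_rot: [-3.141, -0.002, 0.139]
force: [0.0, -0.8, 0.6]
width: 68.5
gripper_force: 0.0
clock: 30.33
eef_pos: [408.4, 272.3, -24.5]
tool_rot: [-3.141, -0.002, 0.139]
force: [-1.2, -1.5, 8.5]
width: 49.9
gripper_force: 62.4
```

```bash
python3 -m handwheel '[{"delta_pos":[0,0,0.5],"yaw":0},{"delta_pos":[0,0,2],"yaw":0},{"delta_pos":[0,0,3],"yaw":0},{"delta_pos":[0,0,4],"yaw":0},{"delta_pos":[0,0,4],"yaw":0},{"delta_pos":[0,0,3],"yaw":0},{"delta_pos":[1.33,-2.21,1],"yaw":0},{"delta_pos":[1.63,-2.71,0],"yaw":0},{"delta_pos":[1.63,-2.71,0],"yaw":0},{"delta_pos":[1.63,-2.71,0],"yaw":0}]';python3 -m handwheel '[{"delta_pos":[1.63,-2.71,0],"yaw":0},{"delta_pos":[1.63,-2.71,0],"yaw":0},{"delta_pos":[1.63,-2.71,0],"yaw":0},{"delta_pos":[1.63,-2.71,0],"yaw":0},{"delta_pos":[1.63,-2.71,0],"yaw":0},{"delta_pos":[1.63,-2.71,0],"yaw":0},{"delta_pos":[1.63,-2.71,0],"yaw":0},{"delta_pos":[1.63,-2.71,0],"yaw":0},{"delta_pos":[0.3,-0.5,0],"yaw":0},{"delta_pos":[0,0,0],"yaw":0}]'
```

```text
clock: 31.17
eef_pos: [470.2, 167.3, 150.1]
tool_rot: [-3.142, -0.001, 0.14]
force: [1.3, 0.2, -1.2]
width: 49.7
gripper_force: 62.5
clock: 32.0
eef_pos: [603.6, -57.1, 149.0]
tool_rot: [3.14, 0.0, 0.133]
force: [-0.6, 0.5, -1.9]
width: 49.8
gripper_force: 62.5
```

```bash
python3 -m handwheel '[{"delta_pos":[0,0,-2],"yaw":0},{"delta_pos":[0,0,-3],"yaw":0},{"delta_pos":[0,0,-3],"yaw":0},{"delta_pos":[0,0,-2],"yaw":0},{"delta_pos":[0,0,-1],"yaw":0},{"delta_pos":[0,0,-0.5],"yaw":0},{"delta_pos":[0,0,0],"yaw":0},{"delta_pos":[0,0,0],"yaw":0}]';python3 -m handwheel '[{"delta_pos":[0,0,-0.15],"yaw":0},{"delta_pos":[0,0,0],"yaw":0},{"delta_pos":[0,0,0],"yaw":0}]'
```

```text
clock: 32.67
eef_pos: [603.9, -52.7, 35.2]
tool_rot: [-3.142, -0.002, 0.139]
force: [0.2, 0.6, -1.1]
width: 50.0
gripper_force: 62.5
clock: 32.92
eef_pos: [603.8, -53.5, 33.6]
tool_rot: [3.141, -0.002, 0.139]
force: [-0.6, 0.2, -1.8]
width: 49.8
gripper_force: 62.5
```

```bash
python3 -m handwheel '[{"delta_pos":[0,0,-0.15],"yaw":0},{"delta_pos":[0,0,0],"yaw":0},{"delta_pos":[0,0,0],"yaw":0}]';python3 -m handwheel '[{"delta_pos":[0,0,-0.1],"yaw":0},{"delta_pos":[0,0,0],"yaw":0},{"delta_pos":[0,0,0],"yaw":0}]'
```

```text
clock: 33.17
eef_pos: [603.7, -53.5, 31.6]
tool_rot: [3.141, -0.001, 0.139]
force: [0.6, 0.7, 1.7]
width: 49.8
gripper_force: 64.0
clock: 33.42
eef_pos: [603.7, -53.5, 31.6]
tool_rot: [3.141, -0.001, 0.139]
force: [-1.6, -0.5, 10.4]
width: 49.7
gripper_force: 66.1
```

```bash
python3 -m handwheel '[{"delta_pos":[0,0,0],"yaw":0},{"delta_pos":[0,0,0],"yaw":0},{"delta_pos":[0,0,0],"yaw":0}]' 0.42; python3 -m handwheel '[{"delta_pos":[0,0,1],"yaw":0},{"delta_pos":[0,0,2],"yaw":0},{"delta_pos":[0,0,3],"yaw":0},{"delta_pos":[0,0,4],"yaw":0},{"delta_pos":[0,0,4],"yaw":0},{"delta_pos":[-1.68,3.54,1],"yaw":0.01},{"delta_pos":[-1.68,3.54,0],"yaw":0.01},{"delta_pos":[-1.68,3.54,0],"yaw":0},{"delta_pos":[-1.68,3.54,0],"yaw":0},{"delta_pos":[-1.68,3.54,0],"yaw":0}]'; python3 -m handwheel '[{"delta_pos":[-1.68,3.54,0],"yaw":0},{"delta_pos":[-1.68,3.54,0],"yaw":0},{"delta_pos":[-1.68,3.54,0],"yaw":0},{"delta_pos":[-1.68,3.54,0],"yaw":0},{"delta_pos":[-1.68,3.54,0],"yaw":0},{"delta_pos":[-1.68,3.54,0],"yaw":0},{"delta_pos":[-1.68,3.54,0],"yaw":0},{"delta_pos":[0,0,-2],"yaw":0},{"delta_pos":[0,0,0],"yaw":0},{"delta_pos":[0,0,0],"yaw":0}]' 0.6; python3 - <<'E'
from h import *
for n in ("scene","top"):
    p=get_image(n); W=cloud(p); print(watch(p,659,-257,6), watch(p,604,-53,60), blob(W,(550,660),(-110,0),(71,80)),watch(p,402,371,4),blob(W,(370,440),(330,410),(15,25)))
E
```

```text
clock: 33.67
eef_pos: [603.0, -53.4, 30.0]
tool_rot: [-3.141, 0.0, 0.139]
force: [-0.7, 0.6, -0.8]
width: 60.8
gripper_force: 0.0
clock: 34.5
eef_pos: [518.2, 125.0, 181.0]
tool_rot: [-3.142, -0.001, 0.158]
force: [0.7, 0.4, -0.6]
width: 60.4
gripper_force: 0.0
clock: 35.33
eef_pos: [400.9, 370.9, 159.9]
tool_rot: [3.14, 0.001, 0.16]
force: [0.9, -0.4, -0.2]
width: 68.2
gripper_force: 0.0
(array([ 641.2, -256.6,   21.5]), array([ 633.1, -254.5,   21.5]), 'r', 8.5, 'n', np.int32(44)) None (263, 'med', array([605.5, -52.7,  75.8]), 'lo', array([581.8, -76.2,  71.2]), 'hi', array([641.2, -33. ,  79.5])) None (206, 'med', array([404. , 371.2,  19.3]), 'lo', array([379.4, 347.5,  15.5]), 'hi', array([434.6, 392.1,  24.2]))
(array([ 659.4, -253.3,   21.5]), array([ 658.9, -257.5,   21.5]), 'r', 12.0, 'n', np.int32(342)) (array([602.1, -55.5,  75.5]), array([601.6, -54.9,  75.5]), 'r', 9.6, 'n', np.int32(271)) (310, 'med', array([601.3, -54. ,  75.6]), 'lo', array([578.9, -75.2,  71.7]), 'hi', array([635.9, -32.4,  79.5])) (array([398. , 369.4,  19.5]), array([394.3, 366. ,  19.5]), 'r', 8.6, 'n', np.int32(148)) (193, 'med', array([391.8, 363.7,  19.4]), 'lo', array([375.8, 347.5,  15.4]), 'hi', array([433.3, 386.8,  23.7]))
```

```bash
python3 -m handwheel '[{"delta_pos":[0,0,-3],"yaw":0},{"delta_pos":[0,0,-3],"yaw":0},{"delta_pos":[0,0,-3],"yaw":0},{"delta_pos":[0,0,-3],"yaw":0},{"delta_pos":[0,0,-3],"yaw":0},{"delta_pos":[0,0,-2],"yaw":0},{"delta_pos":[0,0,-1],"yaw":0},{"delta_pos":[0,0,-0.5],"yaw":0},{"delta_pos":[0,0,0],"yaw":0},{"delta_pos":[0,0,0],"yaw":0}]' 0.6;python3 -m handwheel '[{"delta_pos":[0,0,0],"yaw":0},{"delta_pos":[0,0,0],"yaw":0},{"delta_pos":[0,0,0],"yaw":0},{"delta_pos":[0,0,0],"yaw":0},{"delta_pos":[0,0,0],"yaw":0}]' -1
```

```text
clock: 36.27
eef_pos: [402.6, 371.9, -23.8]
tool_rot: [-3.141, -0.002, 0.158]
force: [0.0, -0.2, 0.3]
width: 68.0
gripper_force: 0.0
clock: 36.68
eef_pos: [402.6, 372.2, -22.9]
tool_rot: [-3.14, -0.003, 0.158]
force: [-0.9, -1.1, 7.3]
width: 49.9
gripper_force: 61.0
```

```bash
python3 -m handwheel '[{"delta_pos":[0,0,0.5],"yaw":0},{"delta_pos":[0,0,2],"yaw":0},{"delta_pos":[0,0,3],"yaw":0},{"delta_pos":[0,0,4],"yaw":0},{"delta_pos":[0,0,4],"yaw":0},{"delta_pos":[0,0,3],"yaw":0},{"delta_pos":[1.78,-3.05,1],"yaw":0},{"delta_pos":[1.78,-3.05,0],"yaw":0},{"delta_pos":[1.78,-3.05,0],"yaw":0},{"delta_pos":[1.78,-3.05,0],"yaw":0}]';python3 -m handwheel '[{"delta_pos":[1.78,-3.05,0],"yaw":0},{"delta_pos":[1.78,-3.05,0],"yaw":0},{"delta_pos":[1.78,-3.05,0],"yaw":0},{"delta_pos":[1.78,-3.05,0],"yaw":0},{"delta_pos":[1.78,-3.05,0],"yaw":0},{"delta_pos":[1.78,-3.05,0],"yaw":0},{"delta_pos":[1.78,-3.05,0],"yaw":0},{"delta_pos":[0,0,-2],"yaw":0},{"delta_pos":[0,0,-2],"yaw":0},{"delta_pos":[0,0,0],"yaw":0}]';python3 -m handwheel '[{"delta_pos":[0,0,-2],"yaw":0},{"delta_pos":[0,0,-3],"yaw":0},{"delta_pos":[0,0,-1],"yaw":0},{"delta_pos":[0,0,-1],"yaw":0},{"delta_pos":[0,0,0],"yaw":0},{"delta_pos":[0,0,0],"yaw":0}]'
```

```text
clock: 37.52
eef_pos: [473.5, 248.1, 151.5]
tool_rot: [-3.141, -0.002, 0.16]
force: [0.7, 1.0, -1.0]
width: 49.9
gripper_force: 62.5
clock: 38.35
eef_pos: [594.6, 34.4, 107.4]
tool_rot: [-3.141, 0.006, 0.157]
force: [-0.8, -0.4, -1.4]
width: 49.9
gripper_force: 62.6
clock: 38.85
eef_pos: [597.8, 36.3, 40.9]
tool_rot: [3.142, -0.001, 0.159]
force: [1.0, -0.1, -0.7]
width: 49.6
gripper_force: 62.6
```

Expected touchdown at about TCP 33.

```bash
python3 -m handwheel '[{"delta_pos":[0,0,-0.4],"yaw":0},{"delta_pos":[0,0,-0.2],"yaw":0},{"delta_pos":[0,0,0],"yaw":0},{"delta_pos":[0,0,0],"yaw":0}]';python3 -m handwheel '[{"delta_pos":[0,0,-0.15],"yaw":0},{"delta_pos":[0,0,0],"yaw":0},{"delta_pos":[0,0,0],"yaw":0}]';python3 -m handwheel '[{"delta_pos":[0,0,-0.1],"yaw":0},{"delta_pos":[0,0,0],"yaw":0},{"delta_pos":[0,0,0],"yaw":0}]'
```

```text
clock: 39.18
eef_pos: [597.6, 35.9, 34.5]
tool_rot: [3.142, -0.001, 0.159]
force: [0.6, -0.8, -1.0]
width: 49.4
gripper_force: 62.6
clock: 39.43
eef_pos: [597.8, 36.0, 33.2]
tool_rot: [3.141, -0.001, 0.159]
force: [-0.5, -0.8, 4.1]
width: 49.7
gripper_force: 63.0
clock: 39.68
eef_pos: [597.9, 36.0, 33.1]
tool_rot: [3.141, -0.001, 0.159]
force: [-3.3, -0.7, 11.8]
width: 49.8
gripper_force: 63.9
```

```bash
python3 -m handwheel '[{"delta_pos":[0,0,0],"yaw":0},{"delta_pos":[0,0,0],"yaw":0},{"delta_pos":[0,0,0],"yaw":0}]' 0.42; python3 -m handwheel '[{"delta_pos":[0,0,1],"yaw":0},{"delta_pos":[0,0,2],"yaw":0},{"delta_pos":[0,0,3],"yaw":0},{"delta_pos":[0,0,4],"yaw":0},{"delta_pos":[0,0,4],"yaw":0},{"delta_pos":[-1.5,-3.46,0],"yaw":-0.01},{"delta_pos":[-1.5,-3.46,0],"yaw":-0.01},{"delta_pos":[-1.5,-3.46,0],"yaw":-0.01},{"delta_pos":[-1.5,-3.46,0],"yaw":-0.01},{"delta_pos":[-1.5,-3.46,0],"yaw":-0.01}]';python3 -m handwheel '[{"delta_pos":[-1.5,-3.46,0],"yaw":-0.01},{"delta_pos":[-1.5,-3.46,0],"yaw":-0.01},{"delta_pos":[-1.5,-3.46,0],"yaw":-0.01},{"delta_pos":[-1.5,-3.46,0],"yaw":-0.01},{"delta_pos":[-1.5,-3.46,0],"yaw":-0.01},{"delta_pos":[0,0,0],"yaw":0},{"delta_pos":[0,0,0],"yaw":0}]' 0.8
python3 - <<'E'
from h import *
for n in ("scene","top"):
    p=get_image(n); W=cloud(p); print(watch(p,659,-257,6), watch(p,604,-53,60), watch(p,598,36,60),blob(W,(550,660),(-110,0),(71,80)),blob(W,(550,660),(0,80),(71,80)),"lev",blob(W,(400,480),(0,80),(145,175)))
    if n=="top": c=p["color"][130:310,140:440]; cv2.imwrite("pics/i.png",cv2.resize(c,(800,480),interpolation=cv2.INTER_CUBIC)[:,:,::-1])
print(status.read_state()["eef_pos"])
E
```

```text
clock: 39.93
eef_pos: [597.3, 35.9, 31.4]
tool_rot: [3.142, 0.0, 0.159]
force: [0.2, 1.0, 0.7]
width: 60.6
gripper_force: 0.0
clock: 40.77
eef_pos: [521.5, -138.5, 172.3]
tool_rot: [3.141, -0.001, 0.109]
force: [1.4, -0.5, 0.3]
width: 60.7
gripper_force: 0.0
clock: 41.35
eef_pos: [445.7, -312.8, 171.9]
tool_rot: [3.141, 0.0, 0.053]
force: [-0.1, 1.9, 1.4]
width: 76.7
gripper_force: 0.0
(array([ 641.2, -256.6,   21.5]), array([ 634.3, -253.1,   21.5]), 'r', 8.5, 'n', np.int32(35)) None None (208, 'med', array([577.2, -94.3,  75.3]), 'lo', array([ 553. , -108.9,   71.6]), 'hi', array([612.2, -75.4,  79.5])) (260, 'med', array([598.3,  37.1,  75.3]), 'lo', array([575.6,  13.4,  71.6]), 'hi', array([632.7,  58.1,  79.6])) lev (80, 'med', array([462.6,  40.2, 155.1]), 'lo', array([448.2,  28.9, 147.2]), 'hi', array([471.4,  52.1, 162.3]))
(array([ 659.4, -253.5,   21.5]), array([ 658.6, -257.8,   21.5]), 'r', 11.7, 'n', np.int32(328)) (array([590. , -81.2,  75.5]), array([590. , -81.2,  75.5]), 'r', 1.1, 'n', np.int32(4)) (array([596.5,  34.6,  75.5]), array([595. ,  34.5,  75.5]), 'r', 9.9, 'n', np.int32(269)) (241, 'med', array([574.8, -93.1,  75.2]), 'lo', array([ 552.7, -108. ,   71.5]), 'hi', array([608.7, -75.4,  79.3])) (312, 'med', array([594.9,  34.5,  75.6]), 'lo', array([571.9,  13.4,  71.7]), 'hi', array([628.4,  54.7,  79. ])) lev (107, 'med', array([455. ,  40.1, 155.6]), 'lo', array([443.4,  28.5, 148.2]), 'hi', array([466.9,  52.2, 161.4]))
[ 447.81540072 -309.16012376  171.93033549]
```

View pics/i.png

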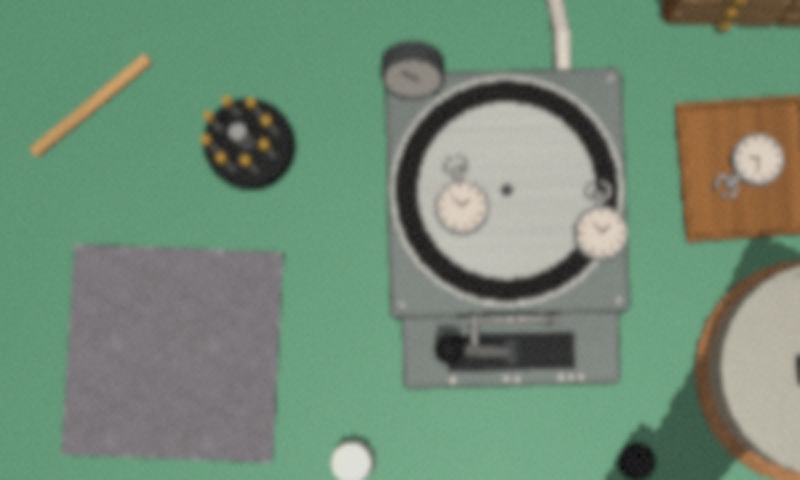

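```bash
python3 - <<'E'
from h import *
p=get_image("top"); f=lambda u,v,z: np.round(world(p,140+u*.375,130+v*.375,z),1)
print("port",f(507,190,60),"w",watch(p,577,-94,60),f(601,232,75.5),"bow",f(598,190,67.5),"other",f(462,206,75.5),f(456,166,67.5))
p=get_image("scene"); W=cloud(p); print(blob(W,(530,660),(-140,-40),(73,78)))
u,v=pix(p,(579,-94,75.5)); print(u,v)
c=p["color"][int(v)-30:int(v)+50,int(u)-50:int(u)+50]; cv2.imwrite("pics/j.png",cv2.resize(c,(700,560),interpolation=cv2.INTER_CUBIC)[:,:,::-1])
E
```

```text
port [613.1  -9.1  60. ] w (array([ 576.4, -101.6,   75.5]), array([ 574. , -100.3,   75.5]), 'r', 10.7, 'n', np.int32(288)) [572.6 -98.9  75.5] bow [614.  -96.   67.5] other [594.3  33.4  75.5] [633.9  40.4  67.5]
(181, 'med', array([576.7, -95.5,  75.2]), 'lo', array([ 553.3, -119.1,   73.1]), 'hi', array([605. , -76.7,  77.8]))
280.7665564072089 282.5535486901771
```

View pics/j.png

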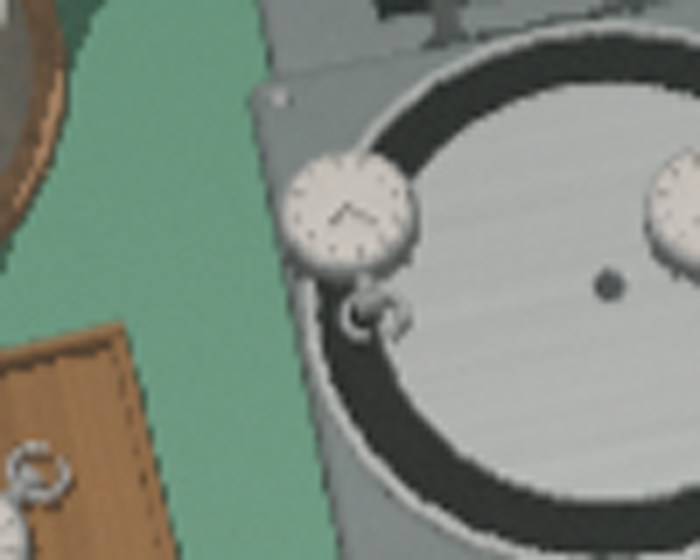

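```bash
python3 -m handwheel '[{"delta_pos":[1.6,2.66,0],"yaw":0.003},{"delta_pos":[1.6,2.66,0],"yaw":0.003},{"delta_pos":[1.6,2.66,0],"yaw":0.003},{"delta_pos":[1.6,2.66,0],"yaw":0.003},{"delta_pos":[1.6,2.66,0],"yaw":0.003},{"delta_pos":[1.6,2.66,0],"yaw":0.003},{"delta_pos":[1.6,2.66,0],"yaw":0},{"delta_pos":[1.6,2.66,-1],"yaw":0},{"delta_pos":[0,0,-3],"yaw":0},{"delta_pos":[0,0,-3],"yaw":0}]' 0.65;python3 -m handwheel '[{"delta_pos":[0,0,-2],"yaw":0},{"delta_pos":[0,0,-1],"yaw":0},{"delta_pos":[0,0,0],"yaw":0},{"delta_pos":[0,0,0],"yaw":0},{"delta_pos":[0,0,0],"yaw":0}]'
```

```text
clock: 42.38
eef_pos: [578.3, -92.0, 102.3]
tool_rot: [-3.14, -0.005, 0.085]
force: [-0.2, -1.3, -0.6]
width: 70.2
gripper_force: 0.0
clock: 42.8
eef_pos: [576.6, -96.9, 73.0]
tool_rot: [3.141, -0.003, 0.077]
force: [0.4, -0.2, 0.4]
width: 70.8
gripper_force: 0.0
```

```bash
python3 -m handwheel '[{"delta_pos":[0,0,-2],"yaw":0},{"delta_pos":[0,0,-1],"yaw":0},{"delta_pos":[0,0,-0.5],"yaw":0},{"delta_pos":[0,0,-0.4],"yaw":0},{"delta_pos":[0,0,0],"yaw":0},{"delta_pos":[0,0,0],"yaw":0}]';python3 -m handwheel '[{"delta_pos":[0,0,0],"yaw":0},{"delta_pos":[0,0,0],"yaw":0},{"delta_pos":[0,0,0],"yaw":0},{"delta_pos":[0,0,0],"yaw":0},{"delta_pos":[0,0,0],"yaw":0}]' -1;python3 -m handwheel '[{"delta_pos":[0,0,0.5],"yaw":0},{"delta_pos":[0,0,1],"yaw":0},{"delta_pos":[0,0,1],"yaw":0},{"delta_pos":[0,0,0],"yaw":0},{"delta_pos":[0,0,0],"yaw":0}]'
```

```text
clock: 43.3
eef_pos: [575.7, -97.3, 33.0]
tool_rot: [3.142, -0.001, 0.077]
force: [-0.1, 0.8, 0.3]
width: 70.1
gripper_force: 0.0
clock: 43.72
eef_pos: [575.9, -97.3, 33.7]
tool_rot: [3.141, -0.001, 0.077]
force: [-0.9, -0.1, 5.3]
width: 49.6
gripper_force: 61.5
clock: 44.13
eef_pos: [576.2, -97.4, 58.7]
tool_rot: [3.141, -0.002, 0.077]
force: [0.1, 0.7, -1.5]
width: 49.4
gripper_force: 62.2
```

```bash
python3 -m handwheel '[{"delta_pos":[0.9,1.5,0],"yaw":0},{"delta_pos":[0.9,1.5,0],"yaw":0},{"delta_pos":[0.9,1.4,0],"yaw":0},{"delta_pos":[0,0,-0.8],"yaw":0},{"delta_pos":[0,0,-0.8],"yaw":0},{"delta_pos":[0,0,-0.6],"yaw":0},{"delta_pos":[0,0,0],"yaw":0},{"delta_pos":[0,0,0],"yaw":0}]';python3 -m handwheel '[{"delta_pos":[0,0,-0.2],"yaw":0},{"delta_pos":[0,0,0],"yaw":0},{"delta_pos":[0,0,0],"yaw":0}]';python3 -m handwheel '[{"delta_pos":[0,0,-0.1],"yaw":0},{"delta_pos":[0,0,0],"yaw":0},{"delta_pos":[0,0,0],"yaw":0}]'
```

```text
clock: 44.8
eef_pos: [601.2, -54.6, 34.7]
tool_rot: [3.141, 0.002, 0.075]
force: [0.1, -0.9, -0.2]
width: 49.6
gripper_force: 62.8
clock: 45.05
eef_pos: [602.0, -54.3, 33.8]
tool_rot: [3.141, 0.001, 0.076]
force: [-1.3, -1.1, 1.8]
width: 49.8
gripper_force: 63.0
clock: 45.3
eef_pos: [602.0, -54.3, 33.7]
tool_rot: [3.14, 0.0, 0.076]
force: [-3.4, -2.8, 9.6]
width: 50.0
gripper_force: 63.8
```

```bash
python3 -m handwheel '[{"delta_pos":[0,0,0],"yaw":0},{"delta_pos":[0,0,0],"yaw":0},{"delta_pos":[0,0,0],"yaw":0}]' 0.42; python3 -m handwheel '[{"delta_pos":[0,0,1],"yaw":0},{"delta_pos":[0,0,2],"yaw":0},{"delta_pos":[0,0,3],"yaw":0},{"delta_pos":[0,0,4],"yaw":0},{"delta_pos":[0,0,3],"yaw":0},{"delta_pos":[-1.71,-2.85,0],"yaw":-0.01},{"delta_pos":[-1.71,-2.85,0],"yaw":-0.01},{"delta_pos":[-1.71,-2.85,0],"yaw":0},{"delta_pos":[-1.71,-2.85,0],"yaw":0},{"delta_pos":[-1.71,-2.85,0],"yaw":0}]';python3 -m handwheel '[{"delta_pos":[-1.71,-2.85,0],"yaw":0},{"delta_pos":[-1.71,-2.85,0],"yaw":0},{"delta_pos":[-1.71,-2.85,0],"yaw":0},{"delta_pos":[-1.71,-2.85,0],"yaw":0},{"delta_pos":[0,0,0],"yaw":0},{"delta_pos":[0,0,0],"yaw":0},{"delta_pos":[0,0,0],"yaw":0}]' 1
python3 - <<'E'
from h import *
for n in ("scene","top"):
    p=get_image(n); W=cloud(p); print(blob(W,(640,690),(-290,-225),(18,25)),"\n", blob(W,(550,660),(-110,0),(72,79)),blob(W,(550,660),(0,80),(72,79)),"\nlev",blob(W,(400,480),(0,80),(145,175)),"bell",blob(W,(320,580),(-440,-180),(76,88)))
    if n=="top": print(watch(p,604,-54,60),watch(p,596,35,60))
print(status.read_state()["eef_pos"])
E
```

```text
clock: 45.55
eef_pos: [602.5, -53.1, 32.5]
tool_rot: [-3.141, -0.0, 0.077]
force: [0.2, 0.3, 0.3]
width: 61.0
gripper_force: 0.0
clock: 46.38
eef_pos: [516.1, -196.8, 163.4]
tool_rot: [3.141, -0.001, 0.057]
force: [0.9, 0.1, 0.1]
width: 60.8
gripper_force: 0.0
clock: 46.97
eef_pos: [448.9, -309.3, 163.1]
tool_rot: [-3.141, -0.001, 0.057]
force: [-0.1, 0.3, -0.6]
width: 85.7
gripper_force: 0.0
(190, 'med', array([ 658.9, -254.4,   21.2]), 'lo', array([ 641.9, -278.1,   18.5]), 'hi', array([ 681.8, -233.8,   24.8])) 
 (225, 'med', array([603.3, -53.4,  75.6]), 'lo', array([579.9, -75.7,  72.3]), 'hi', array([637.8, -32.6,  78.7])) (201, 'med', array([597.9,  36.6,  75.8]), 'lo', array([575.9,  15.1,  72.5]), 'hi', array([632.9,  57.3,  78.6])) 
lev (82, 'med', array([463. ,  40.5, 154.9]), 'lo', array([448.7,  29.4, 146. ]), 'hi', array([470.5,  52.1, 163.5])) bell (3509, 'med', array([ 459.2, -310.1,   82.1]), 'lo', array([ 367.5, -396.8,   77. ]), 'hi', array([ 539.9, -224. ,   87. ]))
(201, 'med', array([ 658.3, -257. ,   21.4]), 'lo', array([ 641.7, -278.7,   18.4]), 'hi', array([ 677.4, -235.1,   24.8])) 
 (274, 'med', array([599.6, -54.6,  75.6]), 'lo', array([576.7, -77.2,  72.3]), 'hi', array([630.8, -34.1,  78.6])) (281, 'med', array([594.2,  34.6,  75.1]), 'lo', array([572.1,  13.5,  72.3]), 'hi', array([628.4,  56.7,  78.6])) 
lev (104, 'med', array([454.9,  40. , 155.1]), 'lo', array([443.4,  28.6, 148.2]), 'hi', array([466.8,  52. , 161.5])) bell (3714, 'med', array([ 436.1, -294. ,   82.2]), 'lo', array([ 360. , -377. ,   77.7]), 'hi', array([ 536.4, -222.1,   86.6]))
(array([600.3, -55.1,  75.5]), array([599.9, -55.6,  75.5]), 'r', 9.5, 'n', np.int32(266)) (array([595.3,  34.4,  75.5]), array([595.2,  34.5,  75.5]), 'r', 9.3, 'n', np.int32(265))
[ 449.52459621 -308.28382223  162.9266305 ]
```

```bash
python3 -m handwheel '[{"delta_pos":[0,0,-2],"yaw":0},{"delta_pos":[0,0,-2],"yaw":0},{"delta_pos":[0,0,-2],"yaw":0},{"delta_pos":[0,0,-1.5],"yaw":0},{"delta_pos":[0,0,-0.8],"yaw":0},{"delta_pos":[0,0,-0.4],"yaw":0},{"delta_pos":[0,0,0],"yaw":0},{"delta_pos":[0,0,0],"yaw":0},{"delta_pos":[0,0,0],"yaw":0}]' 1;python3 -m handwheel '[{"delta_pos":[0,0,0],"yaw":0},{"delta_pos":[0,0,0],"yaw":0},{"delta_pos":[0,0,0],"yaw":0},{"delta_pos":[0,0,0],"yaw":0},{"delta_pos":[0,0,0],"yaw":0},{"delta_pos":[0,0,0],"yaw":0},{"delta_pos":[0,0,0],"yaw":0}]' -1
```

```text
clock: 47.82
eef_pos: [449.3, -310.0, 76.5]
tool_rot: [3.141, -0.002, 0.057]
force: [-0.2, 0.5, -0.3]
width: 85.3
gripper_force: 0.0
clock: 48.4
eef_pos: [448.6, -310.2, 76.2]
tool_rot: [3.141, -0.0, 0.057]
force: [-0.3, 0.2, 5.8]
width: 28.0
gripper_force: 58.8
```

```bash
python3 -m handwheel '[{"delta_pos":[0,0,0.5],"yaw":0},{"delta_pos":[0,0,1],"yaw":0},{"delta_pos":[0,0,2],"yaw":0},{"delta_pos":[0,0,2.5],"yaw":0},{"delta_pos":[0,0,2.5],"yaw":0},{"delta_pos":[0,0,2],"yaw":0},{"delta_pos":[0.3,0.5,1.5],"yaw":0},{"delta_pos":[0.9,1.6,0],"yaw":0},{"delta_pos":[1.3,2.4,0],"yaw":0},{"delta_pos":[1.5,2.8,0],"yaw":0}]';python3 -m handwheel '[{"delta_pos":[1.5,2.8,0],"yaw":0},{"delta_pos":[1.5,2.8,0],"yaw":0},{"delta_pos":[1.5,2.8,0],"yaw":0},{"delta_pos":[1.5,2.8,0],"yaw":0},{"delta_pos":[1.5,2.8,0],"yaw":0},{"delta_pos":[1.5,2.7,0],"yaw":0},{"delta_pos":[1.4,2.4,0],"yaw":0},{"delta_pos":[1,1.6,0],"yaw":0},{"delta_pos":[0.7,1.2,0],"yaw":0},{"delta_pos":[0,0,0],"yaw":0}]';python3 -m handwheel '[{"delta_pos":[0.5,1.15,0],"yaw":0},{"delta_pos":[0,0,0],"yaw":0},{"delta_pos":[0,0,0],"yaw":0},{"delta_pos":[0,0,0],"yaw":0}]'
python3 - <<'E'
from h import *
p=get_image("scene"); print("port",world(p,317.8,293.4,60)); W=cloud(p); print(blob(W,(500,740),(-120,110),(195,208)),blob(W,(550,680),(-60,50),(225,250)))
E
```

```text
clock: 49.23
eef_pos: [486.9, -237.7, 195.7]
tool_rot: [3.141, 0.002, 0.053]
force: [0.1, -0.4, -7.1]
width: 27.7
gripper_force: 60.2
clock: 50.07
eef_pos: [610.2, -13.1, 195.3]
tool_rot: [-3.138, -0.0, 0.062]
force: [0.5, 1.1, -7.0]
width: 27.6
gripper_force: 60.3
clock: 50.4
eef_pos: [613.9, -7.6, 195.5]
tool_rot: [3.141, 0.001, 0.056]
force: [-0.9, -0.4, -6.6]
width: 27.5
gripper_force: 60.4
port [618.22283093  -4.04245631  60.        ]
(3530, 'med', array([642. , -11.1, 201.3]), 'lo', array([567. , -96.3, 196.5]), 'hi', array([706.6,  80.6, 206.3])) (197, 'med', array([620.9,  -7.1, 237.9]), 'lo', array([603.5, -30.7, 227.4]), 'hi', array([630.8,  16.5, 247.7]))
```

```bash
python3 -m handwheel '[{"delta_pos":[0,0,-1],"yaw":0},{"delta_pos":[0,0,-1.5],"yaw":0},{"delta_pos":[0,0,-1.5],"yaw":0},{"delta_pos":[0,0,-1.3],"yaw":0},{"delta_pos":[0,0,-0.8],"yaw":0},{"delta_pos":[0,0,-0.4],"yaw":0},{"delta_pos":[0,0,-0.2],"yaw":0},{"delta_pos":[0,0,0],"yaw":0},{"delta_pos":[0,0,0],"yaw":0},{"delta_pos":[0,0,0],"yaw":0}]'
```

```text
clock: 51.28
eef_pos: [615.2, -6.2, 129.4]
tool_rot: [3.142, -0.002, 0.057]
force: [0.7, 0.1, -6.3]
width: 27.4
gripper_force: 60.4
```

```bash
python3 -m handwheel '[{"delta_pos":[0,0,-0.2],"yaw":0},{"delta_pos":[0,0,-0.15],"yaw":0},{"delta_pos":[0,0,0],"yaw":0},{"delta_pos":[0,0,0],"yaw":0}]';python3 -m handwheel '[{"delta_pos":[0,0,-0.1],"yaw":0},{"delta_pos":[0,0,0],"yaw":0},{"delta_pos":[0,0,0],"yaw":0}]';python3 -m handwheel '[{"delta_pos":[0,0,-0.1],"yaw":0},{"delta_pos":[0,0,0],"yaw":0},{"delta_pos":[0,0,0],"yaw":0}]'
```

```text
clock: 51.62
eef_pos: [614.3, -6.3, 125.1]
tool_rot: [3.142, 0.0, 0.057]
force: [0.3, -0.2, -7.5]
width: 27.7
gripper_force: 60.4
clock: 51.87
eef_pos: [614.7, -6.1, 124.3]
tool_rot: [-3.141, -0.0, 0.057]
force: [0.1, -0.4, -5.4]
width: 27.4
gripper_force: 60.6
clock: 52.12
eef_pos: [614.7, -6.1, 124.2]
tool_rot: [3.141, -0.001, 0.057]
force: [-3.2, 1.0, 5.7]
width: 27.9
gripper_force: 61.6
```

```bash
python3 -m handwheel '[{"delta_pos":[0,0,0],"yaw":0},{"delta_pos":[0,0,0],"yaw":0},{"delta_pos":[0,0,0],"yaw":0},{"delta_pos":[0,0,0],"yaw":0},{"delta_pos":[0,0,0],"yaw":0},{"delta_pos":[0,0,0],"yaw":0}]' 1;python3 -m handwheel '[{"delta_pos":[0,0,1],"yaw":0},{"delta_pos":[0,0,2],"yaw":0},{"delta_pos":[0,0,3],"yaw":0},{"delta_pos":[0,0,3],"yaw":0},{"delta_pos":[-3.15,0.92,0],"yaw":0},{"delta_pos":[-3.15,0.92,0],"yaw":0},{"delta_pos":[-3.15,0.92,0],"yaw":0},{"delta_pos":[-3.15,0.92,0],"yaw":0},{"delta_pos":[-3.15,0.92,0],"yaw":0},{"delta_pos":[0,0,0],"yaw":0}]' 0.4
python3 - <<'E'
from h import *
for n in ("scene","top"):
    p=get_image(n); W=cloud(p)
    print("bellknob",blob(W,(560,640),(-50,40),(152,175)),"\nbellall",blob(W,(480,740),(-120,110),(124,138)),"\nlev",blob(W,(400,480),(0,80),(145,175)))
print(status.read_state()["eef_pos"])
E
```

```text
clock: 52.62
eef_pos: [614.6, -6.3, 123.1]
tool_rot: [-3.142, -0.0, 0.057]
force: [-1.0, -1.0, -0.9]
width: 85.5
gripper_force: 0.0
clock: 53.45
eef_pos: [449.9, 41.2, 213.5]
tool_rot: [3.141, 0.006, 0.061]
force: [-1.5, -0.1, -0.2]
width: 59.9
gripper_force: 0.0
bellknob (133, 'med', array([619.4,  -6.3, 165.9]), 'lo', array([602.3, -19.2, 154.3]), 'hi', array([631.8,   6.7, 171.2])) 
bellall (4489, 'med', array([626.6,  -3.9, 130.3]), 'lo', array([531.4, -92.1, 125.4]), 'hi', array([718. ,  84.8, 136.2])) 
lev (83, 'med', array([462.3,  40.1, 155.4]), 'lo', array([448.7,  29.3, 146.4]), 'hi', array([471.9,  52.1, 162.7]))
bellknob (129, 'med', array([613.2,  -7.3, 166.9]), 'lo', array([600.9, -19.3, 159.2]), 'hi', array([627.3,   6.5, 170.7])) 
bellall (4907, 'med', array([621.2,  -9.5, 130.2]), 'lo', array([532.6, -93.3, 125.8]), 'hi', array([712.4,  84.7, 135. ])) 
lev 0
[456.71326716  40.05192536 214.20726021]
```

```bash
python3 -m handwheel '[{"delta_pos":[0,0,-2],"yaw":0},{"delta_pos":[0,0,-3],"yaw":0},{"delta_pos":[0,0,-2.5],"yaw":0},{"delta_pos":[0,0,-1.5],"yaw":0},{"delta_pos":[0,0,-1],"yaw":0},{"delta_pos":[0,0,-0.5],"yaw":0},{"delta_pos":[0,0,0],"yaw":0},{"delta_pos":[0,0,0],"yaw":0}]' 0.4;python3 -m handwheel '[{"delta_pos":[0,0,0],"yaw":0},{"delta_pos":[0,0,0],"yaw":0},{"delta_pos":[0,0,0],"yaw":0},{"delta_pos":[0,0,0],"yaw":0},{"delta_pos":[0,0,0],"yaw":0}]' -0.15
```

```text
clock: 54.22
eef_pos: [458.1, 39.7, 108.3]
tool_rot: [-3.142, -0.001, 0.056]
force: [-0.3, -0.8, -0.1]
width: 59.8
gripper_force: 0.0
clock: 54.63
eef_pos: [457.2, 39.7, 108.5]
tool_rot: [3.142, -0.001, 0.057]
force: [-0.4, -0.4, 0.8]
width: 36.4
gripper_force: 0.0
```

```bash
python3 -m handwheel '[{"delta_pos":[0.06,-1.14,0.54],"yaw":0},{"delta_pos":[0.06,-1.14,0.4],"yaw":0},{"delta_pos":[0.06,-1.14,0.27],"yaw":0},{"delta_pos":[0.06,-1.14,0.15],"yaw":0},{"delta_pos":[0.06,-1.14,0.04],"yaw":0},{"delta_pos":[0.06,-1.14,-0.08],"yaw":0},{"delta_pos":[0.06,-1.14,-0.19],"yaw":0},{"delta_pos":[0.06,-1.14,-0.31],"yaw":0},{"delta_pos":[0.06,-1.14,-0.45],"yaw":0},{"delta_pos":[0.06,-1.1,-0.4],"yaw":0}]';python3 -m handwheel '[{"delta_pos":[0,0,0],"yaw":0},{"delta_pos":[0,0,0],"yaw":0},{"delta_pos":[0,0,0],"yaw":0},{"delta_pos":[0,0,0],"yaw":0},{"delta_pos":[0,0.2,0],"yaw":0},{"delta_pos":[0,0,0],"yaw":0},{"delta_pos":[0,0,0],"yaw":0},{"delta_pos":[0,0,0],"yaw":0},{"delta_pos":[0,0,0],"yaw":0},{"delta_pos":[0,0,0],"yaw":0}]'
python3 - <<'E'
from h import *
p=get_image("scene"); c=p["color"][190:350,240:440]; cv2.imwrite("pics/k.png",cv2.resize(c,(750,600),interpolation=cv2.INTER_CUBIC)[:,:,::-1])
E
```

```text
clock: 55.47
eef_pos: [462.7, -75.6, 107.2]
tool_rot: [3.141, 0.001, 0.056]
force: [-0.1, -0.2, -0.1]
width: 36.4
gripper_force: 0.0
clock: 56.3
eef_pos: [463.0, -71.9, 107.8]
tool_rot: [3.142, -0.0, 0.057]
force: [-1.0, -0.4, 0.0]
width: 36.3
gripper_force: 0.0
```

View pics/k.png

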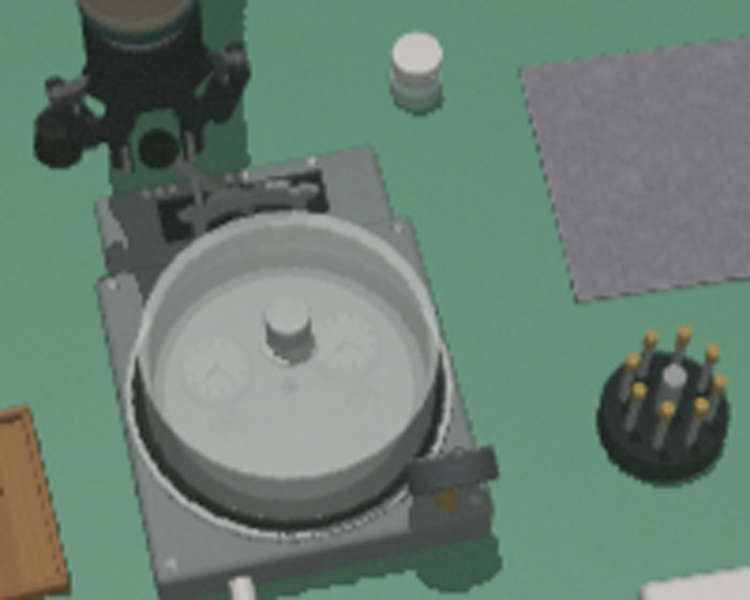

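```bash
R='[{"delta_pos":[0,0,0],"yaw":0}]' >/dev/null
python3 -m handwheel '[{"delta_pos":[0,0,0],"yaw":0},{"delta_pos":[0,0,0],"yaw":0},{"delta_pos":[0,0,0],"yaw":0},{"delta_pos":[0,0,0],"yaw":0},{"delta_pos":[0,0,0],"yaw":0},{"delta_pos":[0,0,0],"yaw":0},{"delta_pos":[0,0,0],"yaw":0},{"delta_pos":[0,0,0],"yaw":0},{"delta_pos":[0,0,0],"yaw":0},{"delta_pos":[0,0,0],"yaw":0}]' >/dev/null
python3 -m handwheel '[{"delta_pos":[0,0,0],"yaw":0},{"delta_pos":[0,0,0],"yaw":0},{"delta_pos":[0,0,0],"yaw":0},{"delta_pos":[0,0,0],"yaw":0},{"delta_pos":[0,0,0],"yaw":0},{"delta_pos":[0,0,0],"yaw":0},{"delta_pos":[0,0,0],"yaw":0},{"delta_pos":[0,0,0],"yaw":0},{"delta_pos":[0,0,0],"yaw":0},{"delta_pos":[0,0,0],"yaw":0}]' >/dev/null
python3 -m handwheel '[{"delta_pos":[0,0,0],"yaw":0},{"delta_pos":[0,0,0],"yaw":0},{"delta_pos":[0,0,0],"yaw":0},{"delta_pos":[0,0,0],"yaw":0},{"delta_pos":[0,0,0],"yaw":0},{"delta_pos":[0,0,0],"yaw":0},{"delta_pos":[0,0,0],"yaw":0},{"delta_pos":[0,0,0],"yaw":0},{"delta_pos":[0,0,0],"yaw":0},{"delta_pos":[0,0,0],"yaw":0}]' >/dev/null
python3 -m handwheel '[{"delta_pos":[0,0,0],"yaw":0},{"delta_pos":[0,0,0],"yaw":0},{"delta_pos":[0,0,0],"yaw":0},{"delta_pos":[0,0,0],"yaw":0},{"delta_pos":[0,0,0],"yaw":0},{"delta_pos":[0,0,0],"yaw":0},{"delta_pos":[0,0,0],"yaw":0},{"delta_pos":[0,0,0],"yaw":0},{"delta_pos":[0,0,0],"yaw":0},{"delta_pos":[0,0,0],"yaw":0}]'
python3 -c "
from h import *
W=cloud(get_image('top')); print(blob(W,(430,490),(-100,-30),(145,175)))
W=cloud(get_image('scene')); print(blob(W,(430,490),(-100,-30),(145,162)))"
```

```text
clock: 59.68
eef_pos: [463.0, -71.9, 107.8]
tool_rot: [3.142, -0.0, 0.057]
force: [-0.4, 0.5, -0.2]
width: 36.4
gripper_force: 0.0
0
(109, 'med', array([469.6, -70.7, 154.1]), 'lo', array([458. , -97.4, 146.4]), 'hi', array([477.1, -44.8, 160.9]))
```

```bash
python3 -m handwheel '[{"delta_pos":[-0.05,0.94,0.45],"yaw":0},{"delta_pos":[-0.05,0.94,0.35],"yaw":0},{"delta_pos":[-0.05,0.94,0.28],"yaw":0},{"delta_pos":[-0.05,0.94,0.2],"yaw":0},{"delta_pos":[-0.05,0.94,0.1],"yaw":0},{"delta_pos":[-0.05,0.9,0.02],"yaw":0},{"delta_pos":[0,0,0],"yaw":0},{"delta_pos":[0,0,0],"yaw":0},{"delta_pos":[0,0,0],"yaw":0},{"delta_pos":[0,0,0],"yaw":0}]';python3 -m handwheel '[{"delta_pos":[0,0,0],"yaw":0},{"delta_pos":[0,0,0],"yaw":0},{"delta_pos":[0,0,0],"yaw":0}]' 0.3;python3 -m handwheel '[{"delta_pos":[0,0,2],"yaw":0},{"delta_pos":[0,0,3],"yaw":0},{"delta_pos":[0,0,4],"yaw":0},{"delta_pos":[0,0,2],"yaw":0},{"delta_pos":[0,-3,0],"yaw":0},{"delta_pos":[-0.5,-4,0],"yaw":0},{"delta_pos":[-0.5,-4,0],"yaw":0},{"delta_pos":[-0.5,-4,0],"yaw":0},{"delta_pos":[0,-4,0],"yaw":0},{"delta_pos":[0,0,0],"yaw":0}]'
python3 - <<'E'
from h import *
for n in ("scene","top"):
    p=get_image(n); W=cloud(p)
    print("bellknob",blob(W,(560,640),(-50,40),(152,175)),"\nbellall",blob(W,(480,740),(-120,110),(124,138)),"\nlev",blob(W,(400,480),(-80,80),(145,182)),"\ntray",blob(W,(600,700),(-300,-200),(18,25)))
    if n=="top": c=p["color"][130:310,240:480]; cv2.imwrite("pics/z.png",cv2.resize(c,(800,600),interpolation=cv2.INTER_CUBIC)[:,:,::-1])
E
```

```text
clock: 60.62
eef_pos: [459.8, -16.3, 121.6]
tool_rot: [3.141, 0.0, 0.056]
force: [0.2, 0.2, 0.4]
width: 36.0
gripper_force: 0.0
clock: 60.87
eef_pos: [459.9, -16.2, 121.7]
tool_rot: [3.142, 0.0, 0.056]
force: [-0.3, -0.4, -0.0]
width: 55.3
gripper_force: 0.0
clock: 61.7
eef_pos: [443.3, -215.6, 231.6]
tool_rot: [3.136, 0.001, 0.044]
force: [1.1, -0.0, 0.5]
width: 55.7
gripper_force: 0.0
bellknob (135, 'med', array([620. ,  -6.3, 166.9]), 'lo', array([603.4, -18.9, 155.7]), 'hi', array([630.6,   6.7, 172.4])) 
bellall (4482, 'med', array([626.8,  -4. , 130.3]), 'lo', array([530.9, -91.9, 125.2]), 'hi', array([718.5,  84.6, 135.9])) 
lev (93, 'med', array([465.7, -15.6, 168.3]), 'lo', array([452.1, -27.2, 157.3]), 'hi', array([474.3,  -3.1, 176.3])) 
tray (218, 'med', array([ 658.2, -254.1,   21.7]), 'lo', array([ 634.2, -277.2,   18.4]), 'hi', array([ 682. , -229.5,   24.7]))
bellknob (130, 'med', array([613.4,  -7.2, 166.6]), 'lo', array([600.6, -19.3, 158.5]), 'hi', array([627.2,   6.5, 170.5])) 
bellall (5220, 'med', array([615.6,  -3.9, 130.3]), 'lo', array([528. , -92.8, 125.8]), 'hi', array([712.1,  84.5, 135. ])) 
lev (111, 'med', array([458.1, -15.8, 169.9]), 'lo', array([446.7, -27.4, 161.3]), 'hi', array([469.8,  -4.2, 175.8])) 
tray (237, 'med', array([ 655.2, -257.1,   21.3]), 'lo', array([ 632.9, -278.2,   18.4]), 'hi', array([ 677.2, -231.3,   24.7]))
```

View pics/z.png

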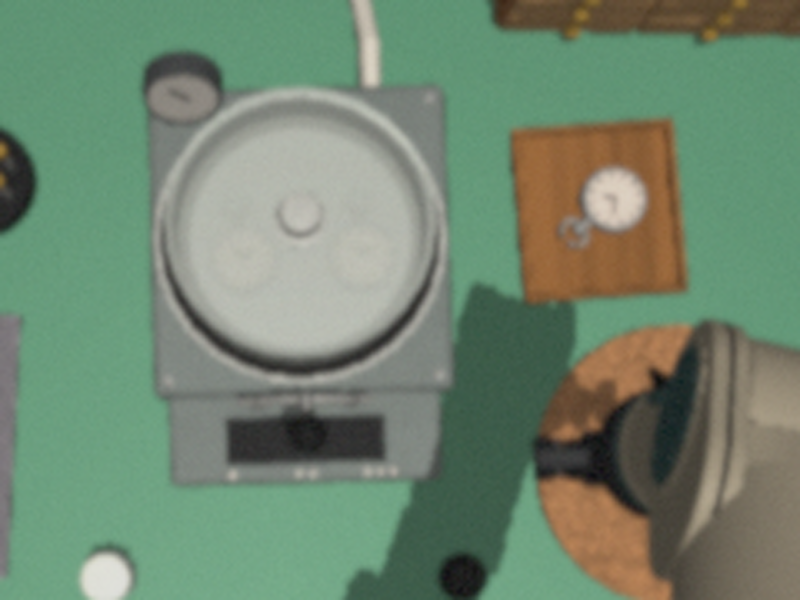

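The lever is upright at hold (knob at pixel 305,432). The bell sits centred over both watches, the tested watch lies flat in the tray, and the arm is clear of everything, so I'm handing in.

```bash
python3 -c "
from cell import ctrl
print(ctrl.finish_job())"
```

```text
the job is handed in; nothing more can be done
None
```

I handed the job in, but the judge returned no verdict. By my last camera check, the lever is at hold after 4.2 s at pump, the bell is centred on the gasket over both untested watches, and the tested watch lies flat in the tray.

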